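# Move the painted souvenirs to the drying rack in order

## Task

Move the four freshly painted souvenirs (lighthouse, beach hut, slipper and boat) from the nests of the painting jig to the slatted drying rack, one to each place between the pins, keeping the same left-to-right order that they have on the jig, so that the next worker can lacquer them in the order they were painted. Set each one down gently (do not drop it), upright, in the middle of its place and lying across the rack as it lay across the jig, and let go of it.

Things in the scene. Friction and masses are not known exactly. Their poses are not given: they have to be found in the camera images.
- lighthouse_c (a point): Resin lighthouse, about 110 g: round tapering tower 33 mm across low down and 27 mm near the top, on a 46 mm round base 8 mm thick, with a 34 mm gallery 60 to 64 mm up and a small lantern; 86 mm tall. The point is on its axis, half-way up (43 mm above its underside; the tower is 30 mm across there), z up. It stands upright on a flat base; its x axis starts along the jig's x (within a few degrees), and it is easily gripped across its y.
- hut_c (a point): Resin beach hut, about 100 g: walls 40 mm (x) by 36 mm (y) on a base 48 by 44 mm, 6 mm thick; pitched roof with the ridge along y and plain gable ends flush with the walls; 63 mm tall. The point is at its middle, half-way up, 32 mm above its underside, z up. It stands upright on a flat base; its x axis starts along the jig's x (within a few degrees), and it is easily gripped across its y.
- slipper_c (a point): Resin flip-flop slipper, about 70 g, lying on its sole: 76 mm long (x, toe to +x), 38 mm wide at the toe and 35 mm at the waist (y), sole 22 mm thick, strap arching 8 mm above it. The point is at its middle, half-way up the sole (11 mm above its underside), z up. It stands upright on a flat base; its x axis starts along the jig's x (within a few degrees), and it is easily gripped across its y.
- boat_c (a point): Resin fishing boat, about 80 g: flat-bottomed hull 74 mm long (x, pointed bow to +x), 34 mm wide (y), 22 mm high, with a 20 mm wide cabin up to 41 mm. The point is at the middle of its length and width, 22 mm above its underside (at deck level), z up. It stands upright on a flat base; its x axis starts along the jig's x (within a few degrees), and it is easily gripped across its y.
- nest_lighthouse: The wooden nest block cut to take the lighthouse's base, 100 mm (x) by 72 mm (y) by 14 mm, with a round, 50 mm recess 4 mm deep in its top; fixed on the jig, never handled. At the start the lighthouse stands in it; the nests' order along the jig differs at every start. Origin at the centre of its underside (10 mm above the bench), axes parallel to the jig's. Top face 24 mm, recess floor 20 mm above the bench
- nest_hut: The wooden nest block cut to take the hut's base, 100 mm (x) by 72 mm (y) by 14 mm, with a 52 by 48 mm recess 4 mm deep in its top; fixed on the jig, never handled. At the start the hut stands in it; the nests' order along the jig differs at every start. Origin at the centre of its underside (10 mm above the bench), axes parallel to the jig's. Top face 24 mm, recess floor 20 mm above the bench
- nest_slipper: The wooden nest block cut to take the slipper's base, 100 mm (x) by 72 mm (y) by 14 mm, with a 82 by 42 mm recess 4 mm deep in its top; fixed on the jig, never handled. At the start the slipper stands in it; the nests' order along the jig differs at every start. Origin at the centre of its underside (10 mm above the bench), axes parallel to the jig's. Top face 24 mm, recess floor 20 mm above the bench
- nest_boat: The wooden nest block cut to take the boat's base, 100 mm (x) by 72 mm (y) by 14 mm, with a 80 by 38 mm recess 4 mm deep in its top; fixed on the jig, never handled. At the start the boat stands in it; the nests' order along the jig differs at every start. Origin at the centre of its underside (10 mm above the bench), axes parallel to the jig's. Top face 24 mm, recess floor 20 mm above the bench
- jig: The painting jig: a fixed low aluminium bed 130 mm (x) by 340 mm (y) that carries the row of four wooden nests at y = +120, +40, -40 and -120 mm. Origin under its centre, on the bench; x points away from the robot and y to its left, give or take 15 degrees of yaw. It may stand on either side of the drying rack.
- rack: The drying rack: a fixed low slatted wooden rack 106 mm (x) by 336 mm (y), empty at the start. The slats' top is 26 mm above the bench. Upright pins (8 mm thick, 20 mm above the slats) stand in pairs at x = +/-45 mm, at y = 160, 80, 0, -80 and -160 mm, and mark off four places whose centres are at x = 0, y = +120, +40, -40 and -120 mm. Origin under its centre, on the bench; x points away from the robot and y to its left, give or take 15 degrees of yaw.
Not all that is in view belongs to the job. What is shaped like the part that bears slipper_c but green or yellow is not meant.

How it is judged:
At the end, for the whole second after the job is handed in: Each souvenir rests on the rack's slats, released, upright within 7 degrees, within 15 mm (along and across) of the centre of the place with the same number from the left as its nest on the jig; hut, slipper and boat lie along the rack's x within 20 degrees, either way round (((y of nest_lighthouse in the frame of jig between 0.1 and 0.14 m and y of lighthouse_c in the frame of rack between 0.105 and 0.135 m) or (y of nest_lighthouse in the frame of jig between 0.02 and 0.06 m and y of lighthouse_c in the frame of rack between 0.025 and 0.055 m) or (y of nest_lighthouse in the frame of jig between -0.06 and -0.02 m and y of lighthouse_c in the frame of rack between -0.055 and -0.025 m) or (y of nest_lighthouse in the frame of jig between -0.14 and -0.1 m and y of lighthouse_c in the frame of rack between -0.135 and -0.105 m)) and x of lighthouse_c in the frame of rack between -0.015 and 0.015 m and z of lighthouse_c in the frame of rack between 0.063 and 0.075 m and angle between each of lighthouse_c, hut_c, slipper_c, boat_c's own z axis and vertical below 0.12 rad and contact force between each of lighthouse, hut, slipper, boat and rack above 0.05 N and linear speed of each of lighthouse, hut, slipper, boat below 0.02 m/s and ((y of nest_hut in the frame of jig between 0.1 and 0.14 m and y of hut_c in the frame of rack between 0.105 and 0.135 m) or (y of nest_hut in the frame of jig between 0.02 and 0.06 m and y of hut_c in the frame of rack between 0.025 and 0.055 m) or (y of nest_hut in the frame of jig between -0.06 and -0.02 m and y of hut_c in the frame of rack between -0.055 and -0.025 m) or (y of nest_hut in the frame of jig between -0.14 and -0.1 m and y of hut_c in the frame of rack between -0.135 and -0.105 m)) and x of hut_c in the frame of rack between -0.015 and 0.015 m and z of hut_c in the frame of rack between 0.052 and 0.064 m and angle between the x axis of each of hut_c, slipper_c, boat_c and the x axis of rack, either way round below 0.35 rad and ((y of nest_slipper in the frame of jig between 0.1 and 0.14 m and y of slipper_c in the frame of rack between 0.105 and 0.135 m) or (y of nest_slipper in the frame of jig between 0.02 and 0.06 m and y of slipper_c in the frame of rack between 0.025 and 0.055 m) or (y of nest_slipper in the frame of jig between -0.06 and -0.02 m and y of slipper_c in the frame of rack between -0.055 and -0.025 m) or (y of nest_slipper in the frame of jig between -0.14 and -0.1 m and y of slipper_c in the frame of rack between -0.135 and -0.105 m)) and x of slipper_c in the frame of rack between -0.015 and 0.015 m and z of slipper_c in the frame of rack between 0.031 and 0.043 m and ((y of nest_boat in the frame of jig between 0.1 and 0.14 m and y of boat_c in the frame of rack between 0.105 and 0.135 m) or (y of nest_boat in the frame of jig between 0.02 and 0.06 m and y of boat_c in the frame of rack between 0.025 and 0.055 m) or (y of nest_boat in the frame of jig between -0.06 and -0.02 m and y of boat_c in the frame of rack between -0.055 and -0.025 m) or (y of nest_boat in the frame of jig between -0.14 and -0.1 m and y of boat_c in the frame of rack between -0.135 and -0.105 m)) and x of boat_c in the frame of rack between -0.015 and 0.015 m and z of boat_c in the frame of rack between 0.042 and 0.054 m); the robot touches nothing.
It fails at once if the lighthouse is dropped (not set down) on to the rack, jig or bench (height (world z) of lighthouse_c below 0.079 m and linear speed of lighthouse above 0.6 m/s).
It fails at once if the hut is dropped (not set down) on to the rack, jig or bench (height (world z) of hut_c below 0.068 m and linear speed of hut above 0.6 m/s).
It fails at once if the slipper is dropped (not set down) on to the rack, jig or bench (height (world z) of slipper_c below 0.047 m and linear speed of slipper above 0.6 m/s).
It fails at once if the boat is dropped (not set down) on to the rack, jig or bench (height (world z) of boat_c below 0.058 m and linear speed of boat above 0.6 m/s).
It also fails if it takes over 128 s, if anything falls off the work surface, if the arm or the gripper's body presses on something with over 40 N, if the wrist force passes 120 N, or if a joint passes its speed limit or range.

## Robot

A 6-joint arm with a two-finger parallel gripper is mounted at the origin on the work surface. World frame = base frame: x ahead of the robot, y to its left, z up, the work surface at z = 0. Lengths are in m, angles in rad, forces in N, time in s.
With the tool pointing down it reaches from about 0.325 to 0.775 m from the base axis. Payload 5.5 kg.
Tool frame: the origin (TCP) lies at the very end of the fingers, on their centre line; the grasp point (between the pads) lies 19 mm behind it (ctrl.grip_depth is the distance from the TCP to the grasp point, in m); z points along the fingers, x is the direction in which the jaws open and shut, and the axes are right-handed (so a half turn about z gives the same grasp; the last joint's range is limited). The gripper opens to 88 mm and grips with 3 to 60 N. Pads are 20 mm wide; open, the fingers measure 115 mm over their backs; the gripper's body (75 mm by 178 mm) begins 61 mm behind the grasp point.
Start: joints at [1.109, 0.091, 1.231, -0, 1.82, -0.057], TCP at [0.236, 0.552, 0.223] pointing down, gripper open.
Joint ranges: [-2.87, 2.87], [-0.86, 2.18], [0.17, 2.46], [-1.51, 4.65], [0.06, 2.69], [-2.65, 2.65]. Speed limits (rad/s): [2.57, 2.57, 3.01, 3.14, 3.14, 3.14].

## Interface

Orientations are given as a unit quaternion [w, x, y, z].
In Python, from cell import ctrl gives the robot as it stands.
- The arm moves only by the tool step_arm, never from a script. Its argument "series" is a list of rows, each an object of numbers: "tx", "ty", "tz": the shift along the world's x, y, z in mm; "wx", "wy", "wz": the turn, a rotation vector about the world's x, y, z in degrees. A call has 1 to 5 rows; each row shifts and turns the commanded pose from where the row before left it; what a row does not reach is not made up. A row lasts 1/8 s, in which the tool goes at most 62.5 mm and 10.7 degrees, less where a joint would pass 70% of its speed; a pose out of reach is approached as far as the arm can. A call is refused whole if a number of a shift passes 62.5 or a number of a turn 10.7, either way. A call with a gripper value outside its range is refused whole. "jaw" is the opening, from 0 (shut) to 1 (fully open), set as the call begins (left out, the last holds). The fingers move at their own pace and stop on an object; "newtons" is the grip in N (left out, the last holds). Time passes only in rows, so rows that do not move let the fingers close. It gives the time, the measured TCP pose, the force and the opening at its end, in the units of the state.
- ctrl.state(): the state, without advancing time (a new reading comes with each control period).
- ctrl.get_image(name): name is "scene" or "top" or "wrist"; returns a dict with "img" (400x640x3 uint8, red, green, blue), "range_z" (400x640 float32, m along the optical axis (not along the pixel's ray), 0 where there is no reading), "intrinsics" (3x3 intrinsics, pixels), "pose" (4x4, takes a point from camera to world coordinates); the wrist camera has in their place "hand_eye" (4x4, takes a point from camera to tool coordinates, whose origin is the TCP and whose axes are the tool frame's). Camera axes: x right, y down, z forward; pixel columns grow to the right and rows downward; lengths in m; the calibration is good to about 2 mm. The wrist camera is an equidistant fisheye: a pixel r from the principal point sees the ray r / f radians off the axis. A picture is of the moment at which its call begins: read the wrist's pose just before it.
- ctrl.close_job(): hands the job in, once; it reports no verdict.
The state is a dict: "time": time; "q": joint angles; "dq": joint speeds; "effort": joint torques, N m; "ee_pos": TCP position; "eef_rot": TCP orientation; "wrist_force": force on the tool from outside, world axes, zero at the start; "torque": the same for the moment, N m; "gripper_width": opening from 0.0 (shut) to 1.0 (fully open).
Only numpy, scipy, OpenCV 4.12 (cv2) and the standard library are available. Lean on these libraries where they do the work, as an engineer would, in place of code of your own. Each camera call takes 0.05 s, during which the arm holds its last target.

## Working session

There is one attempt and no reset: what is moved stays moved. The work goes in short steps, Python scripts to look and compute and a tool call to move; the robot and the scene stay as the last step left them, time stands still between calls to the robot, and variables do not carry over. Pictures are saved under pics/ and viewed, and the job is handed in when it is done.

Besides the shell and the picture viewer there is one more tool, called after "Call:" as name(argument=value, ...), one argument or row to a line, values as JSON. step_arm: Moves the arm, as the interface text tells. Its arguments: {"type":"object","properties":{"series":{"type":"array","items":{"type":"object","properties":{"tx":{"type":"number"},"ty":{"type":"number"},"tz":{"type":"number"},"wx":{"type":"number"},"wy":{"type":"number"},"wz":{"type":"number"}}}},"jaw":{"type":"number"},"newtons":{"type":"number"}},"required":["series"]}

```bash
mkdir -p pics; ls; python3 - <<'E'
from cell import ctrl
import cv2,numpy as np
s=ctrl.state();print(s)
for n in ("scene","top"):
    d=ctrl.get_image(n);cv2.imwrite(f"pics/{n}0.png",d["img"][:,:,::-1]);print(n,d["intrinsics"],d["pose"])
    np.savez(f"{n}0.npz",**d)
E
```

```text
pics
{'time': 0.0, 'q': array([ 1.10932038e+00,  9.18614379e-02,  1.23185509e+00,  3.68185799e-06,
        1.81982958e+00, -5.67087547e-02]), 'dq': array([-3.74536426e-05,  4.32945804e-04, -4.81454868e-04, -1.32268711e-03,
       -1.17777578e-03,  4.58643252e-04]), 'effort': array([-4.15455961e-04, -4.46468389e+01, -4.06436026e+01,  6.99673081e-02,
        2.96750525e-02, -1.36655103e-04]), 'ee_pos': array([0.23615422, 0.55124481, 0.22152275]), 'eef_rot': array([ 4.89110574e-04,  8.34806150e-01,  5.50543130e-01, -8.45445425e-04]), 'wrist_force': array([0.17202203, 0.84296885, 0.57875041]), 'torque': array([0.02372083, 0.01982783, 0.0306528 ]), 'gripper_width': 0.9967953714014112}
scene [[468.18363289   0.         319.86613301]
 [  0.         468.18363289 202.16719205]
 [  0.           0.           1.        ]] [[-0.20232872  0.73604577 -0.6459874   1.43041277]
 [ 0.97919288  0.16257883 -0.12144724  0.10373454]
 [ 0.01563315 -0.65711853 -0.75362514  1.16459274]
 [ 0.          0.          0.          1.        ]]
top [[460.90893127   0.         317.73545164]
 [  0.         460.90893127 207.28882636]
 [  0.           0.           1.        ]] [[ 0.00973443 -0.984822    0.17329417  0.26155255]
 [-0.99986506 -0.00729291  0.01472006 -0.07321164]
 [-0.01323282 -0.17341408 -0.9847601   1.4147231 ]
 [ 0.          0.          0.          1.        ]]
```

View pics/scene0.png

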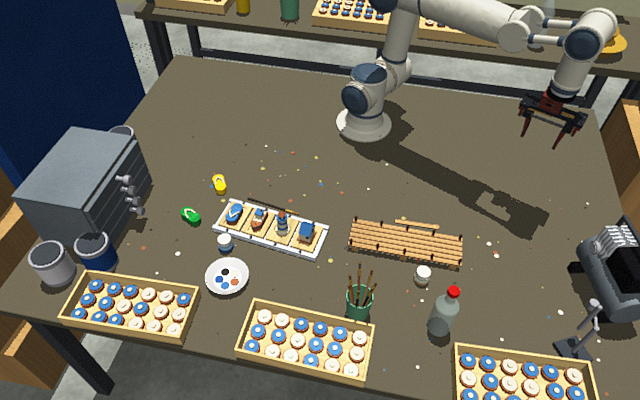

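View pics/top0.png

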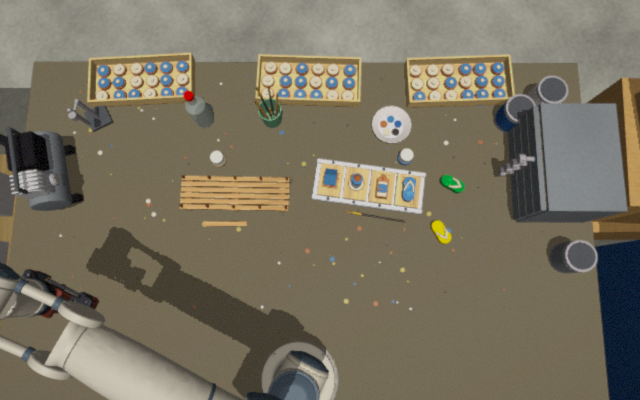

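Seen from the top, the candidates are: hut (330,178), lighthouse (356,181), boat (383,187) and slipper (409,189, blue, on the jig). The green (452,184) and yellow (441,232) slippers are decoys. The empty rack is at (235,194).

```bash
cat > h.py <<'E'
import numpy as np,cv2
from cell import ctrl
def cloud(d):
    K=d["intrinsics"];T=d["pose"];z=d["range_z"]
    v,u=np.mgrid[:z.shape[0],:z.shape[1]]
    P=np.stack([(u-K[0,2])/K[0,0]*z,(v-K[1,2])/K[1,1]*z,z,np.ones_like(z)],-1)@T.T
    P=P[...,:3]; P[z==0]=np.nan
    return P
E
python3 - <<'E'
from h import *
d=dict(np.load("top0.npz"));P=cloud(d);im=d["img"][:,:,::-1]
c=cv2.resize(im[150:245,170:470],None,fx=2.66,fy=2.66,interpolation=cv2.INTER_CUBIC);cv2.imwrite("pics/c1.png",c)
z=P[150:245,170:470,2];cv2.imwrite("pics/z1.png",cv2.resize(np.clip(np.nan_to_num(z)*2500,0,255).astype(np.uint8),None,fx=2.66,fy=2.66,interpolation=cv2.INTER_NEAREST))
print("bench z",np.nanmedian(P[240:300,350:450,2]))
for n,(a,b,e,f) in dict(rack=(170,218,174,296),jig=(152,218,306,432)).items():
    Q=P[a:b,e:f].reshape(-1,3);Q=Q[(Q[:,2]>.006)]
    r=cv2.minAreaRect((Q[:,:2]*1000).astype(np.float32));print(n,len(Q),r,np.percentile(Q[:,2],[5,25,50,75,95]))
E
```

```text
bench z -0.0008501712271807849
rack 3282 ((550.89208984375, 209.97836303710938), (148.19273376464844, 381.59014892578125), 1.087435007095337) [0.01814565 0.02281765 0.02519444 0.02756697 0.03130619]
jig 4640 ((582.3091430664062, -209.99330139160156), (204.87393188476562, 392.3182067871094), 0.20756003260612488) [0.00842373 0.01714115 0.02200037 0.02745178 0.06692661]
```

View pics/c1.png

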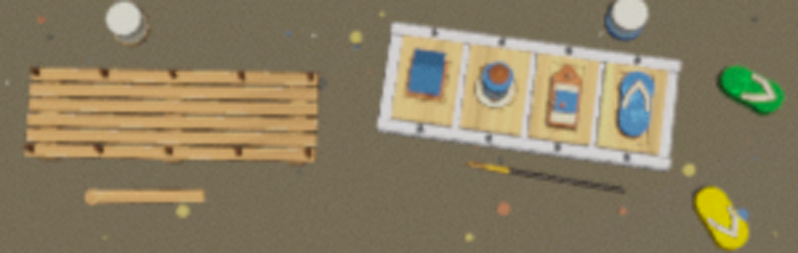

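View pics/z1.png

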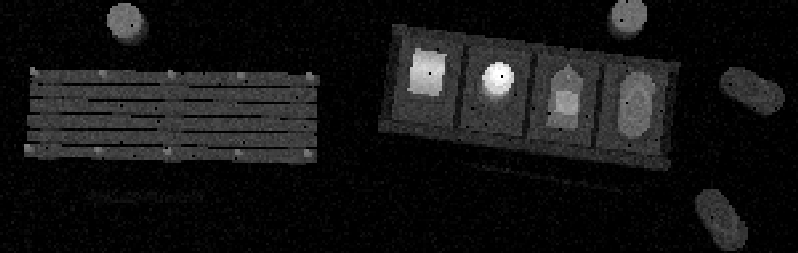

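The crop confirms the jig order from left (+y): hut, lighthouse, boat, blue slipper, with the green and yellow slippers off the jig. Next I'll fit the poses.

```bash
cat > m.py <<'E'
from h import *
def comp(P,a,b,e,f,lo,hi=.2):
    m=((P[...,2]>lo)&(P[...,2]<hi)).astype(np.uint8);k=np.zeros_like(m);k[a:b,e:f]=1;m=m*k
    m=cv2.morphologyEx(m,cv2.MORPH_CLOSE,np.ones((3,3)));n,l,s,_=cv2.connectedComponentsWithStats(m)
    i=1+np.argmax(s[1:,4]);return (l==i)
def rect(P,m,lo,hi):
    Q=P[m&(P[...,2]>lo)&(P[...,2]<hi)];return cv2.minAreaRect((Q[:,:2]*1000).astype(np.float32)),Q
E
python3 - <<'E'
from m import *
from scipy.optimize import minimize
def fit(Q,lx,ly,x0):
    # distance-based soft rectangle fit: count of points outside + area; use robust percentiles
    best=None
    def ex(p):
        c,s=np.cos(p),np.sin(p);X=Q[:,0]*c+Q[:,1]*s;Y=-Q[:,0]*s+Q[:,1]*c
        a=np.percentile(X,[.7,99.3]);b=np.percentile(Y,[.7,99.3]);return a,b
    ths=np.radians(np.arange(-16,16,.25));sc=[np.ptp(ex(t)[0])*1+np.ptp(ex(t)[1]) for t in ths]
    t=ths[np.argmin(sc)];a,b=ex(t);cx,cy=a.mean(),b.mean();c,s=np.cos(t),np.sin(t)
    return np.degrees(t),(cx*c-cy*s,cx*s+cy*c),np.ptp(a),np.ptp(b)
d=dict(np.load("top0.npz"));P=cloud(d)
m=comp(P,168,220,174,298,.012);Q=P[m];Q=Q[(Q[:,2]>.012)];print("rack",fit(Q,0,0,0))
m=comp(P,168,220,174,298,.034);
# pins
mm=((P[...,2]>.036)&(P[...,2]<.06)).astype(np.uint8);k=np.zeros_like(mm);k[168:220,174:298]=1
n,l,s,_=cv2.connectedComponentsWithStats(mm*k)
for i in range(1,n):
    if s[i,4]>=4:print("pin",np.nanmean(P[l==i],0).round(4),s[i,4])
m=comp(P,150,220,306,432,.006);Q=P[m];Q=Q[Q[:,2]<.03];Q=Q[Q[:,2]>.006];print("jig",fit(Q,0,0,0))
mm=((P[...,2]>.034)).astype(np.uint8);k=np.zeros_like(mm);k[160:212,316:422]=1
n,l,s,_=cv2.connectedComponentsWithStats(mm*k)
for i in range(1,n):
    if s[i,4]>=20:
        q=P[l==i];print("obj",q.mean(0).round(4),s[i],np.nanmax(q[:,2]),cv2.minAreaRect((q[:,:2]*1000).astype(np.float32)))
E
```

```text
rack (np.float64(-0.7500000000000001), (np.float64(0.5495943572850168), np.float64(0.2057557290182723)), np.float64(0.103696435816645), np.float64(0.33107813332880365))
pin [0.5968 0.3652 0.0438] 8
pin [0.5951 0.2844 0.0433] 8
pin [0.5944 0.2055 0.0435] 8
pin [0.594  0.1249 0.0439] 6
pin [0.5924 0.0455 0.0446] 8
pin [0.5062 0.3655 0.0448] 8
pin [0.5056 0.2859 0.0447] 6
pin [0.504  0.2056 0.0458] 6
pin [0.5035 0.1256 0.0442] 5
pin [0.5025 0.0466 0.0443] 8
jig (np.float64(-7.75), (np.float64(0.5769323833692739), np.float64(-0.208254769582098)), np.float64(0.12871846269979115), np.float64(0.33538191927988303))
obj [ 0.5912 -0.0887  0.0708] [323 168  15  18 198] 0.08901781220218186 ((594.3685913085938, -89.17170715332031), (36.14592361450195, 51.00797653198242), 81.57711791992188)
obj [ 0.5793 -0.1667  0.0807] [350 173  13  16 136] 0.10998634873667568 ((583.6336669921875, -168.9011993408203), (31.533571243286133, 33.900108337402344), 49.04633712768555)
obj [ 0.5676 -0.2465  0.0465] [375 174  14  24 243] 0.06771786192827145 ((571.850341796875, -247.83517456054688), (34.66331100463867, 71.95242309570312), 82.75762939453125)
obj [ 0.5634 -0.3277  0.042 ] [402 177  14  25 262] 0.05252990493512977 ((562.901611328125, -328.53863525390625), (36.84421157836914, 75.84918975830078), 84.3282699584961)
```

Call:
step_arm(
  series=[
    {"tx":25,"ty":-50,"wz":1},
    {"tx":25,"ty":-50,"wz":1},
    {"tx":25,"ty":-50,"wz":1},
    {"tx":25,"ty":-50,"wz":1},
    {"tx":25,"ty":-50,"wz":1},
  ],
  jaw=0.7,
  newtons=15,
)

```text
invalid input
```

Call:
step_arm(
  series=[
    {"tx":25,"ty":-50,"wz":2},
    {"tx":25,"ty":-50,"wz":2},
    {"tx":25,"ty":-50,"wz":2},
    {"tx":25,"ty":-50,"wz":2},
    {"tx":25,"ty":-50,"wz":2},
  ],
)

```text
invalid input
```

Call:
step_arm(
  series=[
    {"tx":25,"ty":-55},
    {"tx":25,"ty":-55},
    {"tx":25,"ty":-55},
    {"tx":22,"ty":-55},
    {},
  ],
)

```text
invalid input
```

Call:
step_arm(
  series=[
    {"tx":25,"ty":-50,"tz":0,"wx":0,"wy":0,"wz":1},
    {"tx":25,"ty":-50,"tz":0,"wx":0,"wy":0,"wz":1},
    {"tx":25,"ty":-50,"tz":0,"wx":0,"wy":0,"wz":1},
    {"tx":25,"ty":-50,"tz":0,"wx":0,"wy":0,"wz":1},
    {"tx":25,"ty":-50,"tz":0,"wx":0,"wy":0,"wz":1},
  ],
  jaw=0.7,
  newtons=15,
)

```text
time: 0.72
ee_pos: [0.3617, 0.2998, 0.2222]
eef_rot: [0.0, 0.81, 0.587, -0.0]
wrist_force: [0.6, 0.3, -0.0]
gripper_width: 0.698
```

Call:
step_arm(
  series=[
    {"tx":24,"ty":-52,"tz":0,"wx":0,"wy":0,"wz":2},
    {"tx":24,"ty":-52,"tz":0,"wx":0,"wy":0,"wz":2},
    {"tx":24,"ty":-52,"tz":0,"wx":0,"wy":0,"wz":2},
    {"tx":24,"ty":-52,"tz":0,"wx":0,"wy":0,"wz":2},
    {"tx":24,"ty":-52,"tz":0,"wx":0,"wy":0,"wz":2.4},
  ],
)

```text
time: 1.35
ee_pos: [0.4816, 0.0397, 0.2223]
eef_rot: [-0.0, 0.753, 0.658, -0.0]
wrist_force: [0.4, -0.3, -0.1]
gripper_width: 0.701
```

Call:
step_arm(
  series=[
    {"tx":24,"ty":-52,"tz":0,"wx":0,"wy":0,"wz":0},
    {"tx":24,"ty":-52,"tz":0,"wx":0,"wy":0,"wz":0},
    {"tx":24,"ty":-52,"tz":0,"wx":0,"wy":0,"wz":0},
    {"tx":30,"ty":-53,"tz":0,"wx":0,"wy":0,"wz":0},
    {"tx":0,"ty":0,"tz":0,"wx":0,"wy":0,"wz":0},
  ],
)

```text
time: 1.98
ee_pos: [0.5836, -0.171, 0.2189]
eef_rot: [-0.002, 0.755, 0.656, -0.002]
wrist_force: [0.5, 0.4, -0.4]
gripper_width: 0.698
```

```bash
python3 - <<'E'
from h import *
s=ctrl.state();d=ctrl.get_image("wrist");cv2.imwrite("pics/w1.png",d["img"][:,:,::-1]);np.savez("w1.npz",ee=s["ee_pos"],q=s["eef_rot"],**d)
print(s["ee_pos"],s["eef_rot"],s["q"],s["time"],d["intrinsics"],d["hand_eye"],s["wrist_force"])
E
```

```text
[ 0.58360034 -0.17098459  0.21890823] [-0.00212616  0.75498384  0.65573796 -0.00161607] [-3.40531164e-01  1.17517872e-01  1.20906422e+00 -7.40895830e-04
  1.82030329e+00 -1.77103770e+00] 1.975 [[309.70691629   0.         318.86249655]
 [  0.         309.70691629 201.7001771 ]
 [  0.           0.           1.        ]] [[ 9.99999777e-01  6.53298840e-04 -1.40531885e-04  1.00701986e-04]
 [-5.90592496e-04  9.62426945e-01  2.71540102e-01 -7.40994317e-02]
 [ 3.12648506e-04 -2.71539958e-01  9.62427116e-01 -1.62411380e-01]
 [ 0.00000000e+00  0.00000000e+00  0.00000000e+00  1.00000000e+00]] [ 0.50735719  0.43274852 -0.35301401]
```

View pics/w1.png

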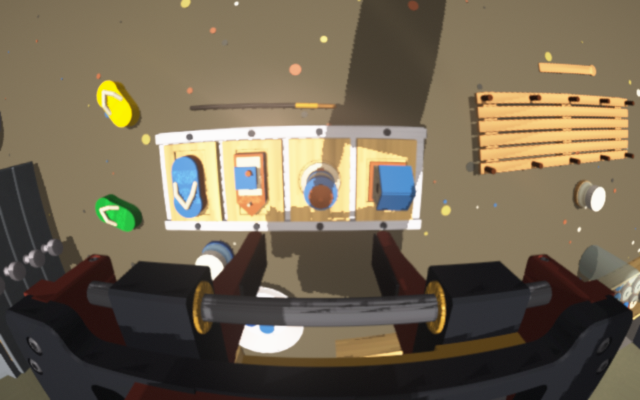

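The wrist view shows slipper (187,187), boat (250,182), lighthouse (320,187) and hut (392,187), and the jig is parallel to the jaws. Next I'll measure them from the wrist cloud.

```bash
cat >> h.py <<'E'
from scipy.spatial.transform import Rotation as Ro
def wcloud(d,ee,q):
    K=d["intrinsics"];z=d["range_z"];v,u=np.mgrid[:z.shape[0],:z.shape[1]]
    a=(u-K[0,2])/K[0,0];b=(v-K[1,2])/K[1,1];r=np.hypot(a,b)+1e-9
    t=np.tan(np.minimum(r,1.5))/r
    P=np.stack([a*t*z,b*t*z,z,np.ones_like(z)],-1)@d["hand_eye"].T
    R=Ro.from_quat([q[1],q[2],q[3],q[0]]).as_matrix()
    W=P[...,:3]@R.T+ee; W[z==0]=np.nan; return W
def fit(Q,rng=(-16,16),pc=1):
    def ex(p):
        c,s=np.cos(p),np.sin(p);X=Q[:,0]*c+Q[:,1]*s;Y=-Q[:,0]*s+Q[:,1]*c
        return np.percentile(X,[pc,100-pc]),np.percentile(Y,[pc,100-pc])
    ths=np.radians(np.arange(rng[0],rng[1],.25));sc=[np.ptp(ex(t)[0])+np.ptp(ex(t)[1]) for t in ths]
    t=ths[np.argmin(sc)];a,b=ex(t);cx,cy=a.mean(),b.mean();c,s=np.cos(t),np.sin(t)
    return dict(yaw=np.degrees(t).round(2),c=np.round([cx*c-cy*s,cx*s+cy*c],4),dx=np.ptp(a).round(4),dy=np.ptp(b).round(4))
E
python3 - <<'E'
from h import *
d=dict(np.load("w1.npz"));W=wcloud(d,d["ee"],d["q"])
print("bench",np.nanmedian(W[20:90,200:330,2]))
for n,(a,b,e,f) in dict(slip=(145,222,165,210),boat=(145,222,226,274),lh=(145,222,296,346),hut=(145,222,365,420)).items():
    Q=W[a:b,e:f].reshape(-1,3);Q=Q[np.isfinite(Q[:,2])]
    zt=Q[:,2].max()
    for lo,hi in ((.032,.2),(.036,.05),(.05,.07),(.07,.12)):
        q=Q[(Q[:,2]>lo)&(Q[:,2]<hi)]
        if len(q)>40:print(n,lo,hi,len(q),fit(q),zt.round(4))
m=((W[...,2]>.007)&(W[...,2]<.03));m[:120]=0;m[235:]=0;m[:,:150]=0;m[:,430:]=0
print("jig",fit(W[m],pc=.5))
m=((W[...,2]>.015)&(W[...,2]<.035));m[:85]=0;m[180:]=0;m[:,:470]=0
print("rack",fit(W[m],pc=.5))
E
```

```text
bench 0.0003250486724006296
slip 0.032 0.2 1618 {'yaw': np.float64(-6.0), 'c': array([ 0.5638, -0.3299]), 'dx': np.float64(0.0719), 'dy': np.float64(0.0352)} 0.0524
slip 0.036 0.05 1512 {'yaw': np.float64(-5.5), 'c': array([ 0.5639, -0.33  ]), 'dx': np.float64(0.0718), 'dy': np.float64(0.0351)} 0.0524
boat 0.032 0.2 1719 {'yaw': np.float64(-8.5), 'c': array([ 0.5723, -0.2495]), 'dx': np.float64(0.0691), 'dy': np.float64(0.0337)} 0.0696
boat 0.036 0.05 1172 {'yaw': np.float64(-7.25), 'c': array([ 0.5727, -0.2495]), 'dx': np.float64(0.0708), 'dy': np.float64(0.034)} 0.0696
boat 0.05 0.07 528 {'yaw': np.float64(-6.5), 'c': array([ 0.5706, -0.2492]), 'dx': np.float64(0.0435), 'dy': np.float64(0.024)} 0.0696
lh 0.032 0.2 1101 {'yaw': np.float64(13.25), 'c': array([ 0.584 , -0.1697]), 'dx': np.float64(0.0322), 'dy': np.float64(0.0312)} 0.1075
lh 0.036 0.05 88 {'yaw': np.float64(-4.0), 'c': array([ 0.5736, -0.1691]), 'dx': np.float64(0.0141), 'dy': np.float64(0.03)} 0.1075
lh 0.05 0.07 87 {'yaw': np.float64(-13.5), 'c': array([ 0.5729, -0.1676]), 'dx': np.float64(0.0081), 'dy': np.float64(0
[... 213 characters left out ...]
9, -0.0916]), 'dx': np.float64(0.0494), 'dy': np.float64(0.0363)} 0.0852
hut 0.036 0.05 71 {'yaw': np.float64(-10.5), 'c': array([ 0.5922, -0.1082]), 'dx': np.float64(0.0403), 'dy': np.float64(0.002)} 0.0852
hut 0.05 0.07 689 {'yaw': np.float64(-7.5), 'c': array([ 0.5947, -0.0918]), 'dx': np.float64(0.0499), 'dy': np.float64(0.0359)} 0.0852
hut 0.07 0.12 986 {'yaw': np.float64(-9.5), 'c': array([ 0.5951, -0.0915]), 'dx': np.float64(0.03), 'dy': np.float64(0.0365)} 0.0852
jig {'yaw': np.float64(-7.5), 'c': array([ 0.5779, -0.2104]), 'dx': np.float64(0.128), 'dy': np.float64(0.336)}
rack {'yaw': np.float64(-0.5), 'c': array([0.5505, 0.2016]), 'dx': np.float64(0.1029), 'dy': np.float64(0.3315)}
```

Call:
step_arm(
  series=[
    {"tx":0,"ty":2,"tz":-45,"wx":0,"wy":0,"wz":0},
    {"tx":0,"ty":0,"tz":-45,"wx":0,"wy":0,"wz":0},
    {"tx":0,"ty":0,"tz":-35,"wx":0,"wy":0,"wz":0},
    {"tx":0,"ty":0,"tz":-30,"wx":0,"wy":0,"wz":0},
    {"tx":0,"ty":0,"tz":0,"wx":0,"wy":0,"wz":0},
  ],
)

```text
time: 2.65
ee_pos: [0.5814, -0.1635, 0.0652]
eef_rot: [-0.002, 0.753, 0.658, -0.001]
wrist_force: [0.1, 0.8, -0.4]
gripper_width: 0.701
```

```bash
cat > snap.py <<'E'
import sys
from h import *
n=sys.argv[1];s=ctrl.state();d=ctrl.get_image("wrist");cv2.imwrite(f"pics/{n}.png",d["img"][:,:,::-1]);np.savez(f"{n}.npz",ee=s["ee_pos"],q=s["eef_rot"],**d)
q=s["eef_rot"];R=Ro.from_quat([q[1],q[2],q[3],q[0]]).as_matrix()
print(s["time"],s["ee_pos"].round(4),"jaw ang",np.degrees(np.arctan2(R[1,0],R[0,0])).round(2),"z",R[:,2].round(4),s["wrist_force"].round(1),s["gripper_width"],s["q"].round(2))
E
python3 snap.py w2
```

```text
2.65 [ 0.5814 -0.1635  0.0652] jaw ang 82.29 z [-0.0048  0.002  -1.    ] [ 0.1  0.8 -0.4] 0.7008240154815318 [-0.33  0.13  1.47  0.    1.55 -1.77]
```

View pics/w2.png

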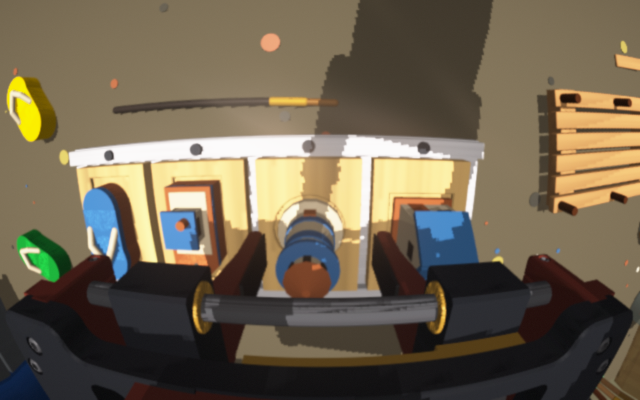

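Call:
step_arm(
  series=[
    {"tx":2,"ty":-5,"tz":-8,"wx":0,"wy":0,"wz":0},
    {"tx":0,"ty":0,"tz":-12,"wx":0,"wy":0,"wz":0},
    {"tx":0,"ty":0,"tz":0,"wx":0,"wy":0,"wz":0},
  ],
)

```text
time: 3.08
ee_pos: [0.5847, -0.1703, 0.0465]
eef_rot: [-0.001, 0.754, 0.657, -0.0]
wrist_force: [-0.4, 0.3, -0.1]
gripper_width: 0.7
```

Call:
step_arm(
  series=[
    {"tx":0,"ty":0,"tz":0,"wx":0,"wy":0,"wz":0},
    {"tx":0,"ty":0,"tz":0,"wx":0,"wy":0,"wz":0},
    {"tx":0,"ty":0,"tz":0,"wx":0,"wy":0,"wz":0},
    {"tx":0,"ty":0,"tz":0,"wx":0,"wy":0,"wz":0},
  ],
  jaw=0.2,
  newtons=15,
)

```text
time: 3.58
ee_pos: [0.5855, -0.1705, 0.048]
eef_rot: [0.0, 0.754, 0.657, 0.0]
wrist_force: [0.7, 1.0, 0.2]
gripper_width: 0.375
```

Call:
step_arm(
  series=[
    {"tx":0,"ty":0,"tz":0,"wx":0,"wy":0,"wz":0},
    {"tx":0,"ty":0,"tz":0,"wx":0,"wy":0,"wz":0},
    {"tx":0,"ty":0,"tz":0,"wx":0,"wy":0,"wz":0},
  ],
)

```text
time: 3.95
ee_pos: [0.5855, -0.1705, 0.0479]
eef_rot: [0.0, 0.754, 0.657, 0.0]
wrist_force: [-0.5, 0.1, 2.0]
gripper_width: 0.376
```

```bash
python3 snap.py w3
```

```text
3.95 [ 0.5855 -0.1705  0.0479] jaw ang 82.21 z [ 5.e-04 -1.e-04 -1.e+00] [-0.5  0.1  2. ] 0.37575112558158436 [-0.34  0.15  1.47  0.    1.51 -1.77]
```

View pics/w3.png

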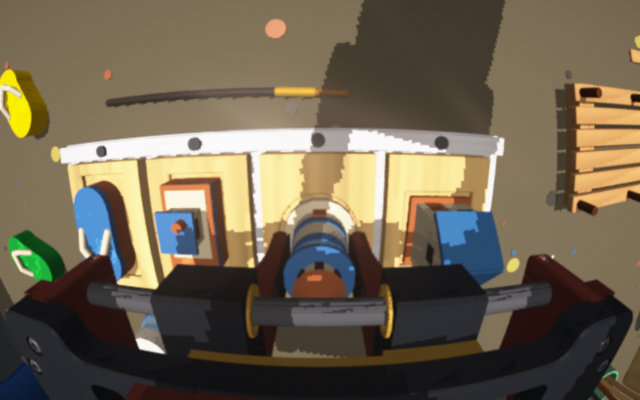

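The jaws stopped at 33 mm. That suggests the pad tops are touching the 34 mm gallery, so I'll reopen slightly, grip lower and recheck.

Call:
step_arm(
  series=[
    {"tx":0,"ty":0,"tz":0,"wx":0,"wy":0,"wz":0},
    {"tx":0,"ty":0,"tz":0,"wx":0,"wy":0,"wz":0},
    {"tx":-1,"ty":1,"tz":-6,"wx":0,"wy":0,"wz":0},
    {"tx":0,"ty":0,"tz":-5,"wx":0,"wy":0,"wz":0},
    {"tx":0,"ty":0,"tz":0,"wx":0,"wy":0,"wz":0},
  ],
  jaw=0.6,
)

```text
time: 4.62
ee_pos: [0.5838, -0.1693, 0.0356]
eef_rot: [-0.001, 0.754, 0.657, -0.0]
wrist_force: [0.6, 0.2, 0.1]
gripper_width: 0.598
```

Call:
step_arm(
  series=[
    {"tx":0,"ty":0,"tz":0,"wx":0,"wy":0,"wz":0},
    {"tx":0,"ty":0,"tz":0,"wx":0,"wy":0,"wz":0},
    {"tx":0,"ty":0,"tz":0,"wx":0,"wy":0,"wz":0},
    {"tx":0,"ty":0,"tz":0,"wx":0,"wy":0,"wz":0},
    {"tx":0,"ty":0,"tz":0,"wx":0,"wy":0,"wz":0},
  ],
  jaw=0.2,
)

```text
time: 5.25
ee_pos: [0.5844, -0.1696, 0.0369]
eef_rot: [0.0, 0.754, 0.657, 0.0]
wrist_force: [0.9, 0.2, 1.1]
gripper_width: 0.38
```

Call:
step_arm(
  series=[
    {"tx":0,"ty":0,"tz":5,"wx":0,"wy":0,"wz":0},
    {"tx":0,"ty":0,"tz":10,"wx":0,"wy":0,"wz":0},
    {"tx":0,"ty":0,"tz":20,"wx":0,"wy":0,"wz":0},
    {"tx":0,"ty":0,"tz":30,"wx":0,"wy":0,"wz":0},
    {"tx":0,"ty":0,"tz":30,"wx":0,"wy":0,"wz":0},
  ],
  newtons=22,
)

```text
time: 5.88
ee_pos: [0.5845, -0.1695, 0.1342]
eef_rot: [0.001, 0.754, 0.657, 0.0]
wrist_force: [-0.3, -0.1, -1.3]
gripper_width: 0.373
```

```bash
python3 snap.py w4
```

```text
5.875 [ 0.5845 -0.1695  0.1342] jaw ang 82.21 z [ 1.3e-03 -4.0e-04 -1.0e+00] [-0.3 -0.1 -1.3] 0.3732635571411001 [-0.34  0.11  1.36  0.    1.66 -1.77]
```

View pics/w4.png

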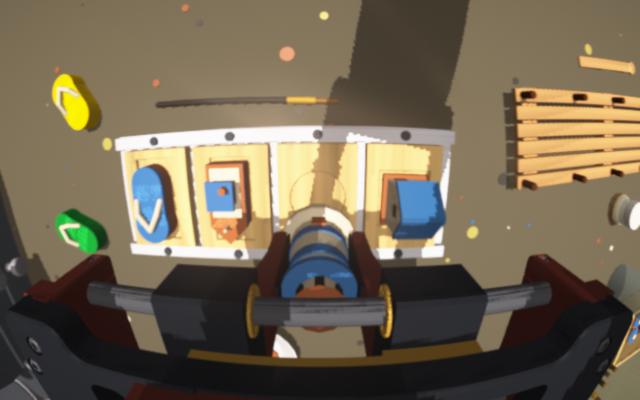

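Call:
step_arm(
  series=[
    {"tx":-1,"ty":20,"tz":10,"wx":0,"wy":0,"wz":0.5},
    {"tx":-3,"ty":40,"tz":5,"wx":0,"wy":0,"wz":1},
    {"tx":-4,"ty":50,"tz":0,"wx":0,"wy":0,"wz":1},
    {"tx":-4,"ty":50,"tz":0,"wx":0,"wy":0,"wz":1},
    {"tx":-4,"ty":50,"tz":0,"wx":0,"wy":0,"wz":1},
  ],
)

```text
time: 6.55
ee_pos: [0.567, 0.0433, 0.1457]
eef_rot: [-0.001, 0.727, 0.687, -0.0]
wrist_force: [1.9, -0.3, -1.6]
gripper_width: 0.37
```

Call:
step_arm(
  series=[
    {"tx":-4,"ty":50,"tz":0,"wx":0,"wy":0,"wz":1},
    {"tx":-4,"ty":50,"tz":0,"wx":0,"wy":0,"wz":1},
    {"tx":-4,"ty":50,"tz":0,"wx":0,"wy":0,"wz":0.5},
    {"tx":-4,"ty":40,"tz":0,"wx":0,"wy":0,"wz":0},
    {"tx":-2,"ty":14,"tz":0,"wx":0,"wy":0,"wz":0},
  ],
)

```text
time: 7.18
ee_pos: [0.5485, 0.2475, 0.1455]
eef_rot: [-0.001, 0.711, 0.704, -0.001]
wrist_force: [-0.1, -1.3, -2.1]
gripper_width: 0.376
```

Call:
step_arm(
  series=[
    {"tx":0,"ty":0,"tz":0,"wx":0,"wy":0,"wz":0},
    {"tx":0,"ty":0,"tz":0,"wx":0,"wy":0,"wz":0},
  ],
)

```text
time: 7.42
ee_pos: [0.5503, 0.2435, 0.1464]
eef_rot: [0.0, 0.712, 0.702, -0.0]
wrist_force: [0.2, 0.6, -2.1]
gripper_width: 0.368
```

```bash
python3 snap.py w5; python3 - <<'E'
from h import *
d=dict(np.load("w5.npz"));W=wcloud(d,d["ee"],d["q"])
m=((W[...,2]>.012)&(W[...,2]<.034)&(abs(W[...,0]-.55)<.075)&(abs(W[...,1]-.205)<.2));m[300:]=0
n,l,s,_=cv2.connectedComponentsWithStats(m.astype(np.uint8));print(fit(W[m],pc=.5),m.sum())
mm=((W[...,2]>.038)&(W[...,2]<.055)&(abs(W[...,0]-.55)<.06)&(abs(W[...,1]-.205)<.18)).astype(np.uint8)
n,l,s,_=cv2.connectedComponentsWithStats(mm)
for i in range(1,n):
    if s[i,4]>=10:print("pin",np.nanmean(W[l==i],0).round(4),s[i])
E
```

```text
7.425 [0.5503 0.2435 0.1464] jaw ang 89.16 z [-4.e-04 -7.e-04 -1.e+00] [ 0.2  0.6 -2.1] 0.3684716012225848 [ 0.36  0.09  1.36 -0.    1.69 -1.2 ]
{'yaw': np.float64(-0.5), 'c': array([0.5502, 0.2048]), 'dx': np.float64(0.103), 'dy': np.float64(0.3301)} 26190
pin [0.5057 0.2053 0.0456] [269 147  10  11  80]
pin [0.5063 0.2843 0.0455] [361 147  10  10  80]
pin [0.5049 0.1263 0.0449] [184 151  11   9  81]
pin [0.5072 0.3634 0.0449] [445 150  11   9  78]
pin [0.5041 0.0465 0.0443] [116 155  10   9  72]
pin [0.5933 0.0454 0.044 ] [129 238  10  10  68]
pin [0.5938 0.1249 0.0444] [195 240  10  12  70]
pin [0.5963 0.3627 0.0444] [436 240  10  10  72]
```

View pics/w5.png

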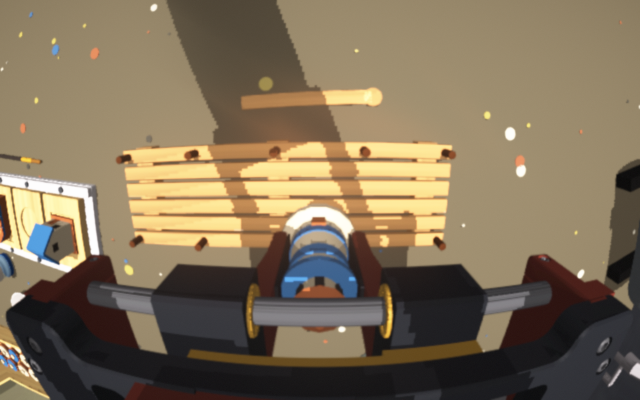

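Call:
step_arm(
  series=[
    {"tx":0,"ty":1,"tz":-20,"wx":0,"wy":0,"wz":0},
    {"tx":0,"ty":0,"tz":-30,"wx":0,"wy":0,"wz":0},
    {"tx":0,"ty":0,"tz":-30,"wx":0,"wy":0,"wz":0},
    {"tx":0,"ty":0,"tz":-12,"wx":0,"wy":0,"wz":0},
    {"tx":0,"ty":0,"tz":0,"wx":0,"wy":0,"wz":0},
  ],
)

```text
time: 8.1
ee_pos: [0.5497, 0.2448, 0.0532]
eef_rot: [-0.0, 0.712, 0.702, -0.001]
wrist_force: [0.3, 0.2, -0.5]
gripper_width: 0.369
```

Call:
step_arm(
  series=[
    {"tx":0,"ty":0,"tz":-4,"wx":0,"wy":0,"wz":0},
    {"tx":0,"ty":0,"tz":-3,"wx":0,"wy":0,"wz":0},
    {"tx":0,"ty":0,"tz":-2,"wx":0,"wy":0,"wz":0},
    {"tx":0,"ty":0,"tz":0,"wx":0,"wy":0,"wz":0},
  ],
)

```text
time: 8.6
ee_pos: [0.5503, 0.2455, 0.0457]
eef_rot: [0.0, 0.712, 0.702, 0.0]
wrist_force: [0.5, -0.3, -1.3]
gripper_width: 0.369
```

Call:
step_arm(
  series=[
    {"tx":0,"ty":0,"tz":-1,"wx":0,"wy":0,"wz":0},
    {"tx":0,"ty":0,"tz":0,"wx":0,"wy":0,"wz":0},
  ],
)

```text
time: 8.85
ee_pos: [0.5503, 0.2455, 0.0446]
eef_rot: [0.0, 0.712, 0.702, -0.0]
wrist_force: [0.8, -0.4, -1.2]
gripper_width: 0.373
```

Call:
step_arm(
  series=[
    {"tx":0,"ty":0,"tz":-1,"wx":0,"wy":0,"wz":0},
    {"tx":0,"ty":0,"tz":0,"wx":0,"wy":0,"wz":0},
  ],
)

```text
time: 9.1
ee_pos: [0.5503, 0.2455, 0.0435]
eef_rot: [-0.0, 0.712, 0.702, -0.0]
wrist_force: [-0.0, -0.5, -1.8]
gripper_width: 0.376
```

Call:
step_arm(
  series=[
    {"tx":0,"ty":0,"tz":-1,"wx":0,"wy":0,"wz":0},
    {"tx":0,"ty":0,"tz":0,"wx":0,"wy":0,"wz":0},
  ],
)

```text
time: 9.35
ee_pos: [0.5504, 0.2455, 0.0429]
eef_rot: [0.0, 0.712, 0.702, 0.0]
wrist_force: [-0.4, -0.0, 0.8]
gripper_width: 0.374
```

Call:
step_arm(
  series=[
    {"tx":0,"ty":0,"tz":0,"wx":0,"wy":0,"wz":0},
    {"tx":0,"ty":0,"tz":0,"wx":0,"wy":0,"wz":0},
    {"tx":0,"ty":0,"tz":0,"wx":0,"wy":0,"wz":0},
  ],
  jaw=0.6,
)

```text
time: 9.72
ee_pos: [0.5504, 0.2456, 0.0427]
eef_rot: [0.0, 0.712, 0.702, 0.0]
wrist_force: [-0.0, 0.3, -0.6]
gripper_width: 0.598
```

Call:
step_arm(
  series=[
    {"tx":0,"ty":0,"tz":15,"wx":0,"wy":0,"wz":0},
    {"tx":0,"ty":0,"tz":30,"wx":0,"wy":0,"wz":0},
    {"tx":0,"ty":0,"tz":40,"wx":0,"wy":0,"wz":0},
    {"tx":0,"ty":0,"tz":40,"wx":0,"wy":0,"wz":0},
    {"tx":0,"ty":0,"tz":20,"wx":0,"wy":0,"wz":0},
  ],
)

```text
time: 10.35
ee_pos: [0.5511, 0.2459, 0.1917]
eef_rot: [0.001, 0.712, 0.702, 0.002]
wrist_force: [-0.1, -0.3, -0.5]
gripper_width: 0.601
```

```bash
python3 snap.py w6; python3 - <<'E'
from h import *
d=dict(np.load("w6.npz"));W=wcloud(d,d["ee"],d["q"])
m=((W[...,2]>.05)&(W[...,2]<.13)&(abs(W[...,0]-.55)<.04)&(abs(W[...,1]-.245)<.03));print(fit(W[m]),np.nanmax(W[m][:,2]))
E
```

```text
10.35 [0.5511 0.2459 0.1917] jaw ang 89.21 z [ 0.0047  0.0018 -1.    ] [-0.1 -0.3 -0.5] 0.6010566248782574 [ 0.36  0.09  1.28  0.    1.76 -1.19]
{'yaw': np.float64(12.5), 'c': array([0.5495, 0.2451]), 'dx': np.float64(0.0315), 'dy': np.float64(0.0316)} 0.11435056527747992
```

View pics/w6.png

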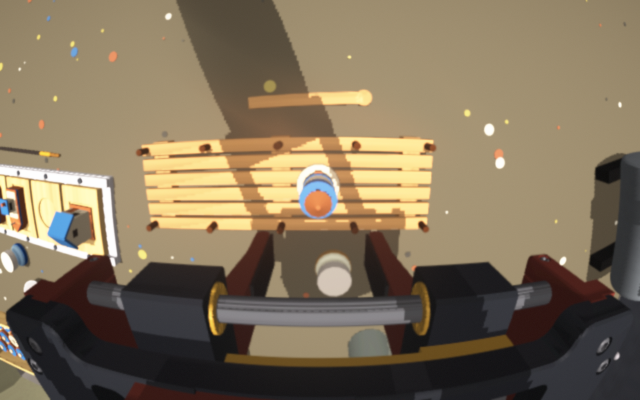

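Lighthouse stands upright in the second place from the left, at pixel (318,195). Hut next.

Call:
step_arm(
  series=[
    {"tx":4,"ty":-30,"tz":0,"wx":0,"wy":0,"wz":-1},
    {"tx":7,"ty":-55,"tz":0,"wx":0,"wy":0,"wz":-1.5},
    {"tx":7,"ty":-55,"tz":0,"wx":0,"wy":0,"wz":-1.5},
    {"tx":7,"ty":-55,"tz":0,"wx":0,"wy":0,"wz":-1.5},
    {"tx":7,"ty":-55,"tz":0,"wx":0,"wy":0,"wz":-1.5},
  ],
)

```text
time: 11.02
ee_pos: [0.5819, -0.0062, 0.1862]
eef_rot: [-0.001, 0.754, 0.657, -0.001]
wrist_force: [0.3, 0.3, 0.1]
gripper_width: 0.601
```

Call:
step_arm(
  series=[
    {"tx":7,"ty":-50,"tz":0,"wx":0,"wy":0,"wz":-0.7},
    {"tx":4,"ty":-36,"tz":-30,"wx":0,"wy":0,"wz":0},
    {"tx":0,"ty":0,"tz":-30,"wx":0,"wy":0,"wz":0},
    {"tx":0,"ty":0,"tz":-25,"wx":0,"wy":0,"wz":0},
    {"tx":0,"ty":0,"tz":0,"wx":0,"wy":0,"wz":0},
  ],
)

```text
time: 11.65
ee_pos: [0.5913, -0.0902, 0.0987]
eef_rot: [-0.003, 0.758, 0.653, -0.002]
wrist_force: [-0.2, 0.7, -0.6]
gripper_width: 0.602
```

```bash
python3 snap.py w7; python3 - <<'E'
from h import *
d=dict(np.load("w7.npz"));W=wcloud(d,d["ee"],d["q"])
m=((W[...,2]>.035)&(W[...,2]<.1)&(abs(W[...,0]-.594)<.04)&(abs(W[...,1]+.09)<.035));print(fit(W[m]),np.nanmax(W[m][:,2]))
E
```

```text
11.65 [ 0.5913 -0.0902  0.0987] jaw ang 81.49 z [-0.0068  0.0014 -1.    ] [-0.2  0.7 -0.6] 0.6024293591708727 [-0.21  0.1   1.44  0.    1.61 -1.63]
{'yaw': np.float64(-7.0), 'c': array([ 0.5953, -0.091 ]), 'dx': np.float64(0.0496), 'dy': np.float64(0.0357)} 0.09993116832394758
```

View pics/w7.png

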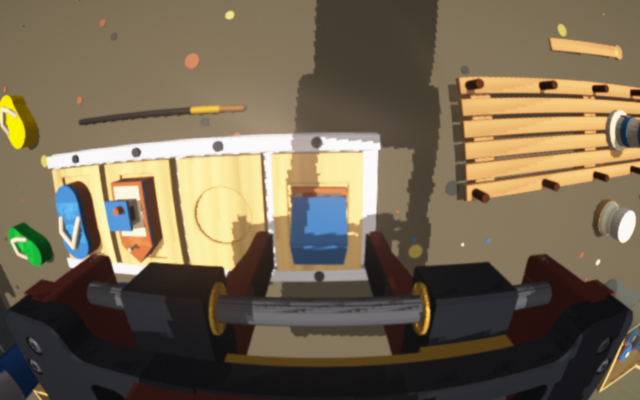

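Hut (320,225) sits between the fingers. I'll descend and grip it.

Call:
step_arm(
  series=[
    {"tx":2,"ty":0,"tz":-20,"wx":0,"wy":0,"wz":0},
    {"tx":0,"ty":0,"tz":-20,"wx":0,"wy":0,"wz":0},
    {"tx":0,"ty":0,"tz":-18,"wx":0,"wy":0,"wz":0},
    {"tx":0,"ty":0,"tz":0,"wx":0,"wy":0,"wz":0},
    {"tx":0,"ty":0,"tz":0,"wx":0,"wy":0,"wz":0},
  ],
)

```text
time: 12.32
ee_pos: [0.5955, -0.0905, 0.0449]
eef_rot: [0.0, 0.758, 0.653, 0.0]
wrist_force: [-0.7, 0.7, 0.7]
gripper_width: 0.603
```

Call:
step_arm(
  series=[
    {"tx":0,"ty":0,"tz":0,"wx":0,"wy":0,"wz":0},
    {"tx":0,"ty":0,"tz":0,"wx":0,"wy":0,"wz":0},
    {"tx":0,"ty":0,"tz":0,"wx":0,"wy":0,"wz":0},
    {"tx":0,"ty":0,"tz":0,"wx":0,"wy":0,"wz":0},
  ],
  jaw=0.2,
  newtons=20,
)

```text
time: 12.82
ee_pos: [0.5958, -0.0906, 0.0455]
eef_rot: [0.001, 0.758, 0.653, 0.0]
wrist_force: [-0.9, -1.2, 3.9]
gripper_width: 0.408
```

Call:
step_arm(
  series=[
    {"tx":0,"ty":0,"tz":5,"wx":0,"wy":0,"wz":0},
    {"tx":0,"ty":0,"tz":10,"wx":0,"wy":0,"wz":0},
    {"tx":0,"ty":0,"tz":20,"wx":0,"wy":0,"wz":0},
    {"tx":0,"ty":0,"tz":40,"wx":0,"wy":0,"wz":0},
    {"tx":0,"ty":0,"tz":40,"wx":0,"wy":0,"wz":0},
  ],
)

```text
time: 13.45
ee_pos: [0.5953, -0.0904, 0.1621]
eef_rot: [0.0, 0.758, 0.653, 0.0]
wrist_force: [0.4, -0.4, -1.3]
gripper_width: 0.409
```

```bash
python3 snap.py w8
```

```text
13.45 [ 0.5953 -0.0904  0.1621] jaw ang 81.51 z [ 8.e-04 -1.e-04 -1.e+00] [ 0.4 -0.4 -1.3] 0.40928247751007857 [-0.21  0.09  1.34  0.    1.71 -1.63]
```

View pics/w8.png

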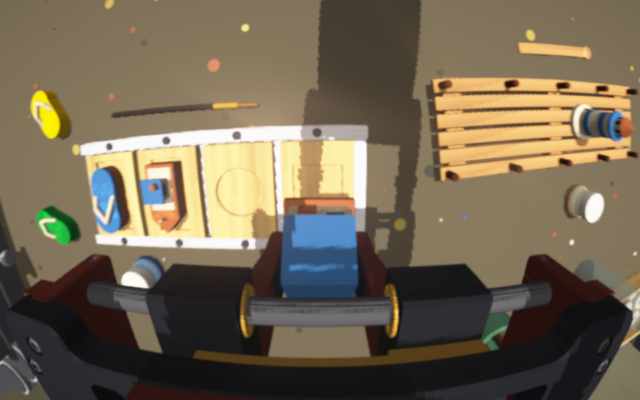

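Call:
step_arm(
  series=[
    {"tx":-2,"ty":20,"tz":15,"wx":0,"wy":0,"wz":0.7},
    {"tx":-4,"ty":40,"tz":5,"wx":0,"wy":0,"wz":1},
    {"tx":-5,"ty":50,"tz":0,"wx":0,"wy":0,"wz":1},
    {"tx":-5,"ty":50,"tz":0,"wx":0,"wy":0,"wz":1},
    {"tx":-5,"ty":50,"tz":0,"wx":0,"wy":0,"wz":1},
  ],
)

```text
time: 14.12
ee_pos: [0.573, 0.1222, 0.1792]
eef_rot: [-0.001, 0.73, 0.684, -0.0]
wrist_force: [0.7, 0.4, -1.8]
gripper_width: 0.409
```

Call:
step_arm(
  series=[
    {"tx":-5,"ty":50,"tz":0,"wx":0,"wy":0,"wz":1},
    {"tx":-5,"ty":50,"tz":0,"wx":0,"wy":0,"wz":1},
    {"tx":-5,"ty":50,"tz":0,"wx":0,"wy":0,"wz":1},
    {"tx":-4,"ty":40,"tz":0,"wx":0,"wy":0,"wz":0},
    {"tx":-2,"ty":16,"tz":0,"wx":0,"wy":0,"wz":0},
  ],
)

```text
time: 14.75
ee_pos: [0.5514, 0.3284, 0.1788]
eef_rot: [-0.001, 0.711, 0.704, -0.001]
wrist_force: [-0.2, -0.7, -1.9]
gripper_width: 0.41
```

Call:
step_arm(
  series=[
    {"tx":0,"ty":0,"tz":-30,"wx":0,"wy":0,"wz":0},
    {"tx":0,"ty":0,"tz":-30,"wx":0,"wy":0,"wz":0},
    {"tx":0,"ty":0,"tz":0,"wx":0,"wy":0,"wz":0},
  ],
)

```text
time: 15.12
ee_pos: [0.5514, 0.3244, 0.1161]
eef_rot: [-0.001, 0.712, 0.702, -0.003]
wrist_force: [-1.1, 0.1, -0.4]
gripper_width: 0.405
```

```bash
python3 snap.py w9
```

```text
15.125 [0.5514 0.3244 0.1161] jaw ang 89.2 z [-0.0061 -0.0034 -1.    ] [-1.1  0.1 -0.4] 0.40546622010716993 [ 0.48  0.21  1.29 -0.    1.65 -1.08]
```

View pics/w9.png

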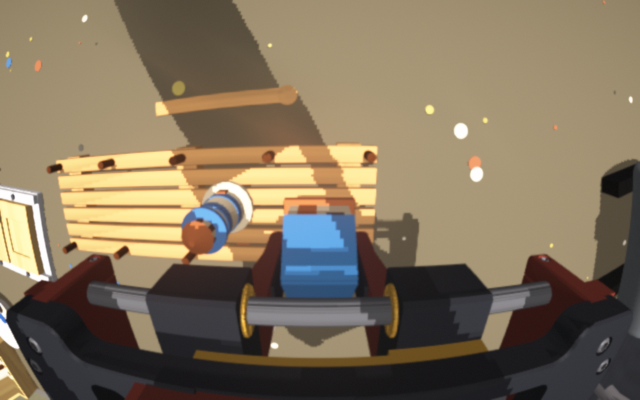

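Call:
step_arm(
  series=[
    {"tx":0,"ty":0,"tz":-25,"wx":0,"wy":0,"wz":0},
    {"tx":0,"ty":0,"tz":-20,"wx":0,"wy":0,"wz":0},
    {"tx":0,"ty":0,"tz":-10,"wx":0,"wy":0,"wz":0},
    {"tx":0,"ty":0,"tz":-5,"wx":0,"wy":0,"wz":0},
    {"tx":0,"ty":0,"tz":0,"wx":0,"wy":0,"wz":0},
  ],
)

```text
time: 15.8
ee_pos: [0.5534, 0.3256, 0.0599]
eef_rot: [0.0, 0.712, 0.702, 0.0]
wrist_force: [0.3, -0.6, -1.1]
gripper_width: 0.406
```

Call:
step_arm(
  series=[
    {"tx":0,"ty":0,"tz":-2,"wx":0,"wy":0,"wz":0},
    {"tx":0,"ty":0,"tz":-1,"wx":0,"wy":0,"wz":0},
    {"tx":0,"ty":0,"tz":0,"wx":0,"wy":0,"wz":0},
  ],
)

```text
time: 16.18
ee_pos: [0.5534, 0.3256, 0.0568]
eef_rot: [0.0, 0.712, 0.702, 0.0]
wrist_force: [0.5, 0.3, -1.1]
gripper_width: 0.41
```

Call:
step_arm(
  series=[
    {"tx":-1,"ty":0,"tz":-2,"wx":0,"wy":0,"wz":0},
    {"tx":0,"ty":0,"tz":-1,"wx":0,"wy":0,"wz":0},
    {"tx":0,"ty":0,"tz":-1,"wx":0,"wy":0,"wz":0},
    {"tx":0,"ty":0,"tz":0,"wx":0,"wy":0,"wz":0},
  ],
)

```text
time: 16.68
ee_pos: [0.5523, 0.3255, 0.0525]
eef_rot: [-0.0, 0.712, 0.702, -0.0]
wrist_force: [0.7, 0.6, -1.1]
gripper_width: 0.406
```

Call:
step_arm(
  series=[
    {"tx":0,"ty":0,"tz":-1,"wx":0,"wy":0,"wz":0},
    {"tx":0,"ty":0,"tz":0,"wx":0,"wy":0,"wz":0},
  ],
)

```text
time: 16.92
ee_pos: [0.5523, 0.3255, 0.0516]
eef_rot: [0.0, 0.712, 0.702, 0.0]
wrist_force: [-0.2, 0.5, -0.9]
gripper_width: 0.409
```

Call:
step_arm(
  series=[
    {"tx":0,"ty":0,"tz":-1,"wx":0,"wy":0,"wz":0},
    {"tx":0,"ty":0,"tz":0,"wx":0,"wy":0,"wz":0},
  ],
)

```text
time: 17.18
ee_pos: [0.5524, 0.3256, 0.0515]
eef_rot: [0.0, 0.712, 0.702, 0.0]
wrist_force: [-2.6, -0.8, 4.5]
gripper_width: 0.411
```

Contact at 4.5 N. I'll release and retreat.

Call:
step_arm(
  series=[
    {"tx":0,"ty":0,"tz":0,"wx":0,"wy":0,"wz":0},
    {"tx":0,"ty":0,"tz":0,"wx":0,"wy":0,"wz":0},
    {"tx":0,"ty":0,"tz":0,"wx":0,"wy":0,"wz":0},
  ],
  jaw=0.6,
)

```text
time: 17.55
ee_pos: [0.5523, 0.3255, 0.0503]
eef_rot: [-0.0, 0.712, 0.702, -0.0]
wrist_force: [-0.1, 1.1, -0.3]
gripper_width: 0.601
```

Call:
step_arm(
  series=[
    {"tx":0,"ty":0,"tz":15,"wx":0,"wy":0,"wz":0},
    {"tx":0,"ty":0,"tz":30,"wx":0,"wy":0,"wz":0},
    {"tx":0,"ty":0,"tz":40,"wx":0,"wy":0,"wz":0},
    {"tx":0,"ty":0,"tz":40,"wx":0,"wy":0,"wz":0},
    {"tx":0,"ty":0,"tz":20,"wx":0,"wy":0,"wz":0},
  ],
)

```text
time: 18.18
ee_pos: [0.5531, 0.3259, 0.1999]
eef_rot: [0.001, 0.712, 0.702, 0.003]
wrist_force: [-0.2, 0.4, -0.6]
gripper_width: 0.602
```

```bash
python3 snap.py w10; python3 - <<'E'
from h import *
d=dict(np.load("w10.npz"));W=wcloud(d,d["ee"],d["q"])
for x,y in((.55,.245),(.552,.325)):
    m=((W[...,2]>.05)&(W[...,2]<.13)&(abs(W[...,0]-x)<.04)&(abs(W[...,1]-y)<.03));print(fit(W[m]),np.nanmax(W[m][:,2]))
E
```

```text
18.175 [0.5531 0.3259 0.1999] jaw ang 89.21 z [ 0.0046  0.0025 -1.    ] [-0.2  0.4 -0.6] 0.6022239947551474 [ 0.48  0.2   1.15  0.    1.78 -1.08]
{'yaw': np.float64(15.75), 'c': array([0.5496, 0.2467]), 'dx': np.float64(0.0316), 'dy': np.float64(0.0297)} 0.11394216038660498
{'yaw': np.float64(-2.25), 'c': array([0.5521, 0.3256]), 'dx': np.float64(0.0496), 'dy': np.float64(0.0352)} 0.09105420043787497
```

View pics/w10.png

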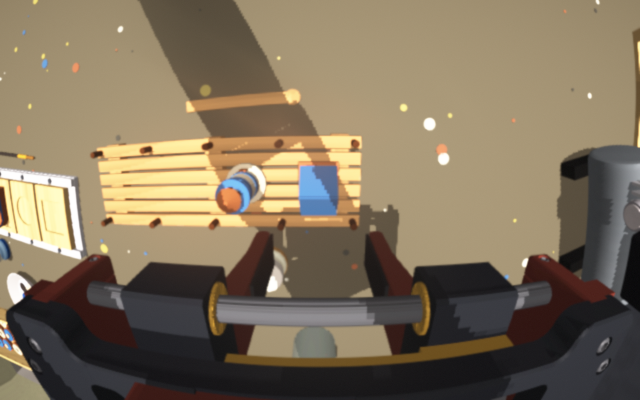

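Hut (318,188) and lighthouse (238,188) both sit in the middle of their places. Boat next.

Call:
step_arm(
  series=[
    {"tx":1,"ty":-30,"tz":0,"wx":0,"wy":0,"wz":-0.7},
    {"tx":2,"ty":-55,"tz":0,"wx":0,"wy":0,"wz":-1},
    {"tx":2,"ty":-55,"tz":0,"wx":0,"wy":0,"wz":-1},
    {"tx":2,"ty":-55,"tz":0,"wx":0,"wy":0,"wz":-1},
    {"tx":2,"ty":-55,"tz":0,"wx":0,"wy":0,"wz":-1},
  ],
)

```text
time: 18.85
ee_pos: [0.5608, 0.0738, 0.1942]
eef_rot: [-0.001, 0.74, 0.672, -0.001]
wrist_force: [1.6, 0.1, -0.7]
gripper_width: 0.603
```

Call:
step_arm(
  series=[
    {"tx":2,"ty":-55,"tz":0,"wx":0,"wy":0,"wz":-1},
    {"tx":2,"ty":-55,"tz":0,"wx":0,"wy":0,"wz":-1},
    {"tx":2,"ty":-55,"tz":0,"wx":0,"wy":0,"wz":0},
    {"tx":2,"ty":-55,"tz":0,"wx":0,"wy":0,"wz":0},
    {"tx":2,"ty":-55,"tz":0,"wx":0,"wy":0,"wz":0},
  ],
)

```text
time: 19.48
ee_pos: [0.5708, -0.2011, 0.1942]
eef_rot: [-0.001, 0.752, 0.659, -0.0]
wrist_force: [0.3, 0.8, -0.0]
gripper_width: 0.6
```

Call:
step_arm(
  series=[
    {"tx":0,"ty":-49,"tz":-20,"wx":0,"wy":0,"wz":0},
    {"tx":0,"ty":0,"tz":-40,"wx":0,"wy":0,"wz":0},
    {"tx":0,"ty":0,"tz":-30,"wx":0,"wy":0,"wz":0},
    {"tx":0,"ty":0,"tz":0,"wx":0,"wy":0,"wz":0},
    {"tx":0,"ty":0,"tz":0,"wx":0,"wy":0,"wz":0},
  ],
)

```text
time: 20.1
ee_pos: [0.5716, -0.2485, 0.1065]
eef_rot: [0.0, 0.752, 0.659, 0.0]
wrist_force: [0.5, 0.6, -0.1]
gripper_width: 0.599
```

```bash
python3 snap.py w11; python3 - <<'E'
from h import *
d=dict(np.load("w11.npz"));W=wcloud(d,d["ee"],d["q"])
for lo,hi in ((.035,.09),(.035,.046),(.046,.063),(.063,.09)):
    m=((W[...,2]>lo)&(W[...,2]<hi)&(abs(W[...,0]-.572)<.05)&(abs(W[...,1]+.249)<.03));print(fit(W[m]),m.sum())
E
```

```text
20.1 [ 0.5716 -0.2485  0.1065] jaw ang 82.52 z [ 7.e-04 -4.e-04 -1.e+00] [ 0.5  0.6 -0.1] 0.5988098594002085 [-0.46  0.16  1.36 -0.    1.62 -1.9 ]
{'yaw': np.float64(-6.25), 'c': array([ 0.5715, -0.2496]), 'dx': np.float64(0.0688), 'dy': np.float64(0.0336)} 3684
{'yaw': np.float64(-6.5), 'c': array([ 0.572 , -0.2498]), 'dx': np.float64(0.0702), 'dy': np.float64(0.0338)} 2413
{'yaw': np.float64(-8.5), 'c': array([ 0.5702, -0.2498]), 'dx': np.float64(0.0435), 'dy': np.float64(0.0236)} 1195
{'yaw': np.float64(8.0), 'c': array([ 0.5584, -0.2485]), 'dx': np.float64(0.0099), 'dy': np.float64(0.0179)} 76
```

View pics/w11.png

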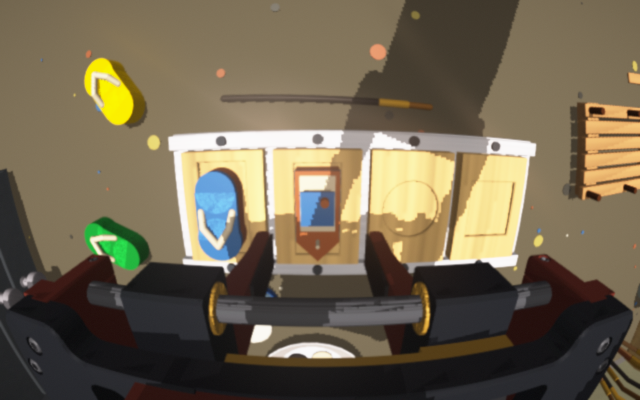

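Call:
step_arm(
  series=[
    {"tx":-1,"ty":-1,"tz":-25,"wx":0,"wy":0,"wz":0},
    {"tx":0,"ty":0,"tz":-25,"wx":0,"wy":0,"wz":0},
    {"tx":0,"ty":0,"tz":-15,"wx":0,"wy":0,"wz":0},
    {"tx":0,"ty":0,"tz":-8,"wx":0,"wy":0,"wz":0},
    {"tx":0,"ty":0,"tz":0,"wx":0,"wy":0,"wz":0},
  ],
)

```text
time: 20.78
ee_pos: [0.5704, -0.2495, 0.0329]
eef_rot: [0.0, 0.752, 0.659, 0.0]
wrist_force: [0.1, -0.2, -0.2]
gripper_width: 0.6
```

Call:
step_arm(
  series=[
    {"tx":0,"ty":0,"tz":0,"wx":0,"wy":0,"wz":0},
    {"tx":0,"ty":0,"tz":0,"wx":0,"wy":0,"wz":0},
    {"tx":0,"ty":0,"tz":0,"wx":0,"wy":0,"wz":0},
    {"tx":0,"ty":0,"tz":0,"wx":0,"wy":0,"wz":0},
  ],
  jaw=0.2,
  newtons=20,
)

```text
time: 21.28
ee_pos: [0.5707, -0.2497, 0.0335]
eef_rot: [0.001, 0.752, 0.659, 0.0]
wrist_force: [-0.7, 0.8, 3.5]
gripper_width: 0.384
```

Call:
step_arm(
  series=[
    {"tx":0,"ty":0,"tz":5,"wx":0,"wy":0,"wz":0},
    {"tx":0,"ty":0,"tz":10,"wx":0,"wy":0,"wz":0},
    {"tx":0,"ty":0,"tz":20,"wx":0,"wy":0,"wz":0},
    {"tx":0,"ty":0,"tz":40,"wx":0,"wy":0,"wz":0},
    {"tx":0,"ty":0,"tz":40,"wx":0,"wy":0,"wz":0},
  ],
)

```text
time: 21.9
ee_pos: [0.5703, -0.2495, 0.1501]
eef_rot: [0.0, 0.752, 0.659, 0.0]
wrist_force: [0.8, 0.4, -1.3]
gripper_width: 0.385
```

```bash
python3 snap.py w12
```

```text
21.9 [ 0.5703 -0.2495  0.1501] jaw ang 82.51 z [ 7.e-04 -3.e-04 -1.e+00] [ 0.8  0.4 -1.3] 0.385416301488667 [-0.47  0.15  1.3   0.    1.7  -1.91]
```

View pics/w12.png

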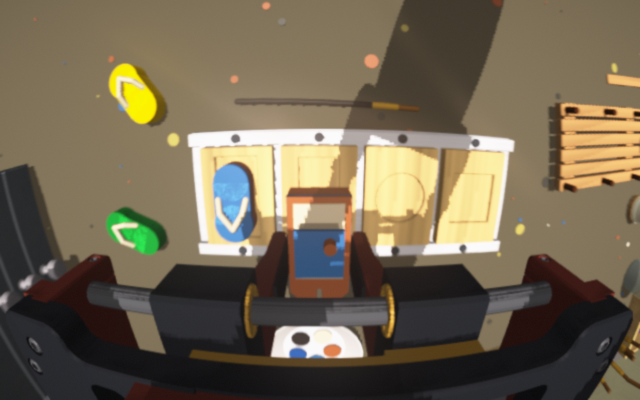

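Call:
step_arm(
  series=[
    {"tx":-1,"ty":20,"tz":0,"wx":0,"wy":0,"wz":0.7},
    {"tx":-2,"ty":40,"tz":0,"wx":0,"wy":0,"wz":1},
    {"tx":-2,"ty":50,"tz":0,"wx":0,"wy":0,"wz":1},
    {"tx":-2,"ty":50,"tz":0,"wx":0,"wy":0,"wz":1},
    {"tx":-3,"ty":50,"tz":0,"wx":0,"wy":0,"wz":1},
  ],
)

```text
time: 22.58
ee_pos: [0.559, -0.0367, 0.1461]
eef_rot: [-0.001, 0.724, 0.69, -0.001]
wrist_force: [0.8, -0.2, -0.8]
gripper_width: 0.386
```

Call:
step_arm(
  series=[
    {"tx":-3,"ty":50,"tz":0,"wx":0,"wy":0,"wz":1},
    {"tx":-3,"ty":50,"tz":0,"wx":0,"wy":0,"wz":1},
    {"tx":-3,"ty":50,"tz":0,"wx":0,"wy":0,"wz":0},
    {"tx":-2,"ty":40,"tz":0,"wx":0,"wy":0,"wz":0},
    {"tx":0,"ty":15,"tz":0,"wx":0,"wy":0,"wz":0},
  ],
)

```text
time: 23.2
ee_pos: [0.5476, 0.1682, 0.1462]
eef_rot: [-0.001, 0.711, 0.704, -0.001]
wrist_force: [0.2, -0.5, -1.5]
gripper_width: 0.383
```

Call:
step_arm(
  series=[
    {"tx":0,"ty":0,"tz":-20,"wx":0,"wy":0,"wz":0},
    {"tx":0,"ty":0,"tz":-30,"wx":0,"wy":0,"wz":0},
    {"tx":0,"ty":0,"tz":0,"wx":0,"wy":0,"wz":0},
    {"tx":0,"ty":0,"tz":0,"wx":0,"wy":0,"wz":0},
  ],
)

```text
time: 23.7
ee_pos: [0.5494, 0.1645, 0.0977]
eef_rot: [0.0, 0.712, 0.702, -0.0]
wrist_force: [-0.1, 0.2, -1.3]
gripper_width: 0.385
```

```bash
python3 snap.py w13
```

```text
23.7 [0.5494 0.1645 0.0977] jaw ang 89.13 z [-3.e-04 -3.e-04 -1.e+00] [-0.1  0.2 -1.3] 0.38510939983010795 [ 0.23  0.03  1.51 -0.    1.6  -1.32]
```

View pics/w13.png

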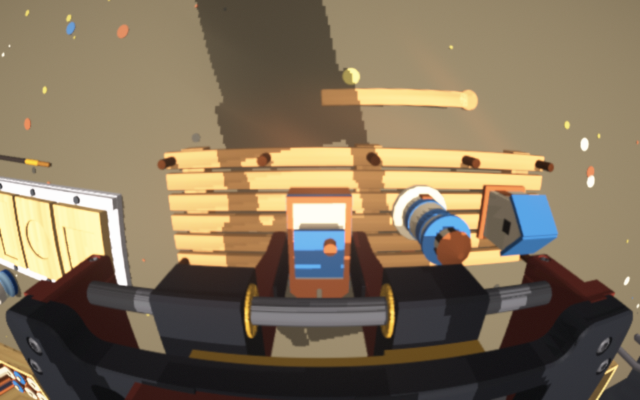

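Call:
step_arm(
  series=[
    {"tx":0,"ty":-1,"tz":-20,"wx":0,"wy":0,"wz":0},
    {"tx":0,"ty":0,"tz":-18,"wx":0,"wy":0,"wz":0},
    {"tx":0,"ty":0,"tz":-10,"wx":0,"wy":0,"wz":0},
    {"tx":0,"ty":0,"tz":0,"wx":0,"wy":0,"wz":0},
    {"tx":0,"ty":0,"tz":0,"wx":0,"wy":0,"wz":0},
  ],
)

```text
time: 24.38
ee_pos: [0.5496, 0.1646, 0.0501]
eef_rot: [0.0, 0.712, 0.702, 0.0]
wrist_force: [0.2, -0.5, -0.4]
gripper_width: 0.385
```

```bash
python3 snap.py w14;python3 - <<'E'
from h import *
d=ctrl.get_image("scene");im=d["img"][:,:,::-1][60:290,320:500];cv2.imwrite("pics/s14.png",cv2.resize(im,None,fx=2.5,fy=2.5,interpolation=cv2.INTER_CUBIC))
E
```

```text
24.375 [0.5496 0.1646 0.0501] jaw ang 89.21 z [ 6.e-04  1.e-04 -1.e+00] [ 0.2 -0.5 -0.4] 0.384787338288678 [ 0.23  0.06  1.57 -0.    1.51 -1.33]
```

View pics/s14.png

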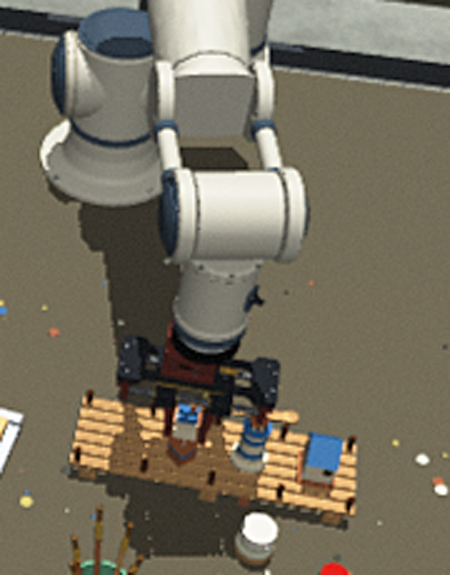

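The gripper body overhangs the lighthouse (255,440 in the crop), with about 8 mm of clearance expected at touchdown. I'll lower in small steps and watch the force.

Call:
step_arm(
  series=[
    {"tx":0,"ty":0,"tz":-3,"wx":0,"wy":0,"wz":0},
    {"tx":0,"ty":0,"tz":-2,"wx":0,"wy":0,"wz":0},
    {"tx":0,"ty":0,"tz":-2,"wx":0,"wy":0,"wz":0},
    {"tx":0,"ty":0,"tz":0,"wx":0,"wy":0,"wz":0},
  ],
)

```text
time: 24.98
ee_pos: [0.5491, 0.1645, 0.0423]
eef_rot: [-0.0, 0.712, 0.702, -0.0]
wrist_force: [-0.1, 0.2, -1.7]
gripper_width: 0.383
```

Call:
step_arm(
  series=[
    {"tx":0,"ty":0,"tz":-2,"wx":0,"wy":0,"wz":0},
    {"tx":0,"ty":0,"tz":0,"wx":0,"wy":0,"wz":0},
  ],
)

```text
time: 25.22
ee_pos: [0.5492, 0.1645, 0.0404]
eef_rot: [-0.0, 0.712, 0.702, -0.0]
wrist_force: [-0.1, 0.1, -0.4]
gripper_width: 0.382
```

Call:
step_arm(
  series=[
    {"tx":0,"ty":0,"tz":-1,"wx":0,"wy":0,"wz":0},
    {"tx":0,"ty":0,"tz":0,"wx":0,"wy":0,"wz":0},
  ],
)

```text
time: 25.48
ee_pos: [0.5493, 0.1645, 0.0396]
eef_rot: [-0.0, 0.712, 0.702, 0.0]
wrist_force: [-0.4, 0.3, -1.4]
gripper_width: 0.386
```

Call:
step_arm(
  series=[
    {"tx":0,"ty":0,"tz":-1,"wx":0,"wy":0,"wz":0},
    {"tx":0,"ty":0,"tz":0,"wx":0,"wy":0,"wz":0},
  ],
)

```text
time: 25.72
ee_pos: [0.5494, 0.1645, 0.0395]
eef_rot: [0.0, 0.712, 0.702, 0.0]
wrist_force: [-2.4, -0.4, 4.7]
gripper_width: 0.384
```

Call:
step_arm(
  series=[
    {"tx":0,"ty":0,"tz":0,"wx":0,"wy":0,"wz":0},
    {"tx":0,"ty":0,"tz":0,"wx":0,"wy":0,"wz":0},
    {"tx":0,"ty":0,"tz":0,"wx":0,"wy":0,"wz":0},
  ],
  jaw=0.5,
)

```text
time: 26.1
ee_pos: [0.5492, 0.1645, 0.0383]
eef_rot: [-0.0, 0.712, 0.702, -0.0]
wrist_force: [-0.2, -0.5, -0.3]
gripper_width: 0.5
```

Call:
step_arm(
  series=[
    {"tx":0,"ty":0,"tz":15,"wx":0,"wy":0,"wz":0},
    {"tx":0,"ty":0,"tz":30,"wx":0,"wy":0,"wz":0},
    {"tx":0,"ty":0,"tz":40,"wx":0,"wy":0,"wz":0},
    {"tx":0,"ty":0,"tz":40,"wx":0,"wy":0,"wz":0},
    {"tx":0,"ty":0,"tz":20,"wx":0,"wy":0,"wz":0},
  ],
)

```text
time: 26.72
ee_pos: [0.5502, 0.1647, 0.1876]
eef_rot: [0.001, 0.712, 0.702, 0.002]
wrist_force: [0.5, -0.2, -0.2]
gripper_width: 0.5
```

```bash
python3 snap.py w15; python3 - <<'E'
from h import *
d=dict(np.load("w15.npz"));W=wcloud(d,d["ee"],d["q"])
for x,y in((.55,.165),(.55,.245),(.552,.325)):
    m=((W[...,2]>.036)&(W[...,2]<.13)&(abs(W[...,0]-x)<.04)&(abs(W[...,1]-y)<.03));print(fit(W[m]),np.nanmax(W[m][:,2]))
E
```

```text
26.725 [0.5502 0.1647 0.1876] jaw ang 89.21 z [ 0.0048  0.0011 -1.    ] [ 0.5 -0.2 -0.2] 0.5004313616197136 [ 0.23  0.01  1.37 -0.    1.75 -1.33]
{'yaw': np.float64(0.0), 'c': array([0.5502, 0.1644]), 'dx': np.float64(0.0692), 'dy': np.float64(0.0335)} 0.0758246346038095
{'yaw': np.float64(-16.0), 'c': array([0.5487, 0.2433]), 'dx': np.float64(0.0332), 'dy': np.float64(0.0302)} 0.11366155381893424
{'yaw': np.float64(-2.75), 'c': array([0.5518, 0.3249]), 'dx': np.float64(0.0496), 'dy': np.float64(0.0359)} 0.0911307077073365
```

View pics/w15.png

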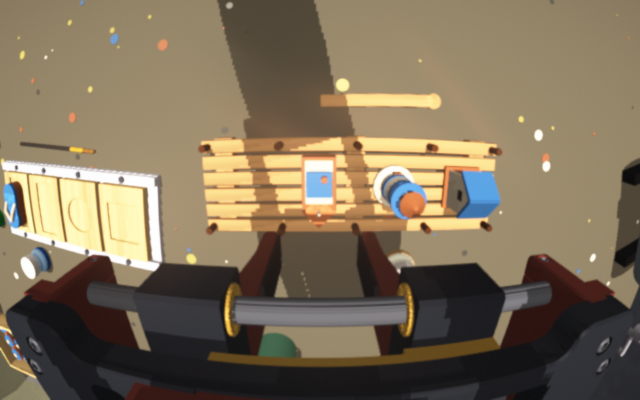

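Boat (320,185) is in its place. Blue slipper last.

Call:
step_arm(
  series=[
    {"tx":1,"ty":-30,"tz":0,"wx":0,"wy":0,"wz":-0.5},
    {"tx":1,"ty":-55,"tz":0,"wx":0,"wy":0,"wz":-0.5},
    {"tx":1,"ty":-55,"tz":0,"wx":0,"wy":0,"wz":-1},
    {"tx":1,"ty":-55,"tz":0,"wx":0,"wy":0,"wz":-1},
    {"tx":2,"ty":-55,"tz":0,"wx":0,"wy":0,"wz":-1},
  ],
  jaw=0.6,
)

```text
time: 27.4
ee_pos: [0.5547, -0.0871, 0.1823]
eef_rot: [-0.001, 0.736, 0.677, -0.0]
wrist_force: [0.1, -0.1, -0.3]
gripper_width: 0.601
```

Call:
step_arm(
  series=[
    {"tx":2,"ty":-55,"tz":0,"wx":0,"wy":0,"wz":-1},
    {"tx":2,"ty":-55,"tz":0,"wx":0,"wy":0,"wz":0},
    {"tx":2,"ty":-55,"tz":0,"wx":0,"wy":0,"wz":0},
    {"tx":1,"ty":-50,"tz":0,"wx":0,"wy":0,"wz":0},
    {"tx":1,"ty":-28,"tz":0,"wx":0,"wy":0,"wz":0},
  ],
)

```text
time: 28.02
ee_pos: [0.5623, -0.3309, 0.1815]
eef_rot: [-0.001, 0.743, 0.67, -0.001]
wrist_force: [-0.3, -0.1, -0.1]
gripper_width: 0.601
```

Call:
step_arm(
  series=[
    {"tx":0,"ty":0,"tz":-40,"wx":0,"wy":0,"wz":0},
    {"tx":0,"ty":0,"tz":-40,"wx":0,"wy":0,"wz":0},
    {"tx":0,"ty":0,"tz":0,"wx":0,"wy":0,"wz":0},
    {"tx":0,"ty":0,"tz":0,"wx":0,"wy":0,"wz":0},
  ],
)

```text
time: 28.52
ee_pos: [0.5636, -0.3285, 0.1046]
eef_rot: [0.0, 0.742, 0.671, 0.0]
wrist_force: [0.4, 0.3, 0.3]
gripper_width: 0.603
```

```bash
python3 snap.py w16; python3 - <<'E'
from h import *
d=dict(np.load("w16.npz"));W=wcloud(d,d["ee"],d["q"])
for lo,hi in ((.032,.09),(.036,.045)):
    m=((W[...,2]>lo)&(W[...,2]<hi)&(abs(W[...,0]-.563)<.05)&(abs(W[...,1]+.329)<.03));print(fit(W[m]),m.sum())
E
```

```text
28.525 [ 0.5636 -0.3285  0.1046] jaw ang 84.22 z [ 5.e-04 -4.e-04 -1.e+00] [0.4 0.3 0.3] 0.6026935589390082 [-0.58  0.24  1.28 -0.    1.63 -2.05]
{'yaw': np.float64(-8.25), 'c': array([ 0.5634, -0.3301]), 'dx': np.float64(0.0725), 'dy': np.float64(0.0344)} 3967
{'yaw': np.float64(-7.25), 'c': array([ 0.5635, -0.3302]), 'dx': np.float64(0.0729), 'dy': np.float64(0.0346)} 3374
```

View pics/w16.png

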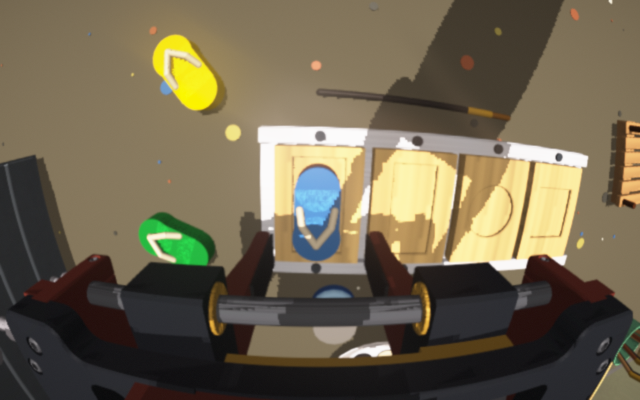

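Call:
step_arm(
  series=[
    {"tx":0,"ty":-1,"tz":-25,"wx":0,"wy":0,"wz":-0.5},
    {"tx":0,"ty":0,"tz":-25,"wx":0,"wy":0,"wz":0},
    {"tx":0,"ty":0,"tz":-15,"wx":0,"wy":0,"wz":0},
    {"tx":0,"ty":0,"tz":-8,"wx":0,"wy":0,"wz":0},
    {"tx":0,"ty":0,"tz":0,"wx":0,"wy":0,"wz":0},
  ],
)

```text
time: 29.2
ee_pos: [0.5635, -0.3295, 0.031]
eef_rot: [0.0, 0.745, 0.667, 0.0]
wrist_force: [-0.6, -0.8, 0.5]
gripper_width: 0.599
```

Call:
step_arm(
  series=[
    {"tx":0,"ty":0,"tz":0,"wx":0,"wy":0,"wz":0},
    {"tx":0,"ty":0,"tz":0,"wx":0,"wy":0,"wz":0},
    {"tx":0,"ty":0,"tz":0,"wx":0,"wy":0,"wz":0},
    {"tx":0,"ty":0,"tz":0,"wx":0,"wy":0,"wz":0},
  ],
  jaw=0.2,
  newtons=20,
)

```text
time: 29.7
ee_pos: [0.5638, -0.3298, 0.0316]
eef_rot: [0.001, 0.745, 0.667, 0.0]
wrist_force: [-0.4, -0.4, 3.0]
gripper_width: 0.398
```

Call:
step_arm(
  series=[
    {"tx":0,"ty":0,"tz":5,"wx":0,"wy":0,"wz":0},
    {"tx":0,"ty":0,"tz":10,"wx":0,"wy":0,"wz":0},
    {"tx":0,"ty":0,"tz":20,"wx":0,"wy":0,"wz":0},
    {"tx":0,"ty":0,"tz":40,"wx":0,"wy":0,"wz":0},
    {"tx":0,"ty":0,"tz":40,"wx":0,"wy":0,"wz":0},
  ],
)

```text
time: 30.32
ee_pos: [0.5632, -0.3295, 0.1481]
eef_rot: [0.0, 0.745, 0.667, 0.0]
wrist_force: [1.3, -0.1, -0.9]
gripper_width: 0.394
```

```bash
python3 snap.py w17
```

```text
30.325 [ 0.5632 -0.3295  0.1481] jaw ang 83.71 z [ 5.e-04 -4.e-04 -1.e+00] [ 1.3 -0.1 -0.9] 0.39395808249388165 [-0.58  0.23  1.21 -0.    1.7  -2.04]
```

View pics/w17.png

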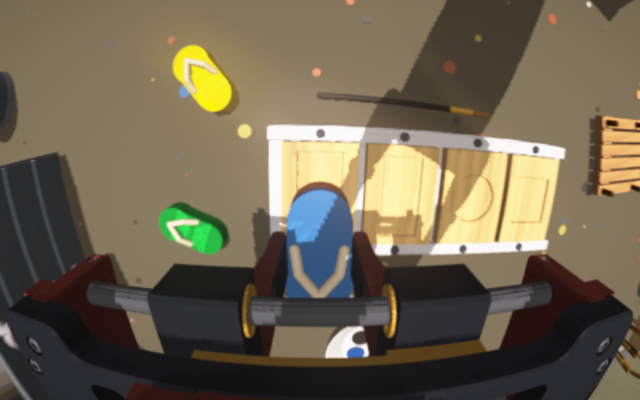

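Call:
step_arm(
  series=[
    {"tx":-1,"ty":20,"tz":0,"wx":0,"wy":0,"wz":0.5},
    {"tx":-1,"ty":40,"tz":0,"wx":0,"wy":0,"wz":1},
    {"tx":-2,"ty":50,"tz":0,"wx":0,"wy":0,"wz":1},
    {"tx":-2,"ty":50,"tz":0,"wx":0,"wy":0,"wz":1},
    {"tx":-2,"ty":50,"tz":0,"wx":0,"wy":0,"wz":1},
  ],
)

```text
time: 31.0
ee_pos: [0.554, -0.1166, 0.144]
eef_rot: [-0.001, 0.718, 0.696, -0.0]
wrist_force: [0.2, 0.5, 0.4]
gripper_width: 0.392
```

Call:
step_arm(
  series=[
    {"tx":-2,"ty":50,"tz":0,"wx":0,"wy":0,"wz":1},
    {"tx":-2,"ty":50,"tz":0,"wx":0,"wy":0,"wz":0},
    {"tx":-2,"ty":50,"tz":0,"wx":0,"wy":0,"wz":0},
    {"tx":-1,"ty":40,"tz":0,"wx":0,"wy":0,"wz":0},
    {"tx":0,"ty":14,"tz":0,"wx":0,"wy":0,"wz":0},
  ],
)

```text
time: 31.62
ee_pos: [0.5468, 0.0873, 0.1443]
eef_rot: [-0.001, 0.711, 0.704, -0.001]
wrist_force: [1.0, -1.2, -1.1]
gripper_width: 0.393
```

Call:
step_arm(
  series=[
    {"tx":0,"ty":0,"tz":-20,"wx":0,"wy":0,"wz":0},
    {"tx":0,"ty":0,"tz":-30,"wx":0,"wy":0,"wz":0},
    {"tx":0,"ty":0,"tz":0,"wx":0,"wy":0,"wz":0},
    {"tx":0,"ty":0,"tz":0,"wx":0,"wy":0,"wz":0},
  ],
)

```text
time: 32.12
ee_pos: [0.5483, 0.0835, 0.0956]
eef_rot: [-0.0, 0.712, 0.702, -0.0]
wrist_force: [-0.2, -0.5, -0.5]
gripper_width: 0.397
```

```bash
python3 snap.py w18
```

```text
32.125 [0.5483 0.0835 0.0956] jaw ang 89.13 z [-4.e-04 -3.e-04 -1.e+00] [-0.2 -0.5 -0.5] 0.39672347681667114 [ 0.09 -0.02  1.57 -0.    1.59 -1.47]
```

View pics/w18.png

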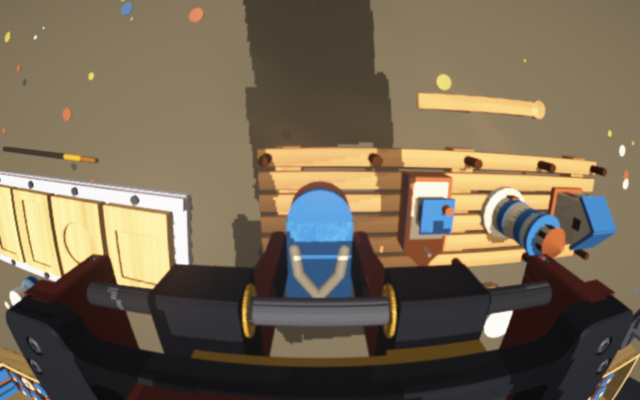

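Call:
step_arm(
  series=[
    {"tx":0,"ty":1,"tz":-20,"wx":0,"wy":0,"wz":0},
    {"tx":0,"ty":0,"tz":-18,"wx":0,"wy":0,"wz":0},
    {"tx":0,"ty":0,"tz":-12,"wx":0,"wy":0,"wz":0},
    {"tx":0,"ty":0,"tz":0,"wx":0,"wy":0,"wz":0},
  ],
)

```text
time: 32.67
ee_pos: [0.5472, 0.0855, 0.0436]
eef_rot: [-0.001, 0.712, 0.702, -0.001]
wrist_force: [-0.5, 0.1, -0.4]
gripper_width: 0.398
```

Call:
step_arm(
  series=[
    {"tx":0,"ty":0,"tz":-3,"wx":0,"wy":0,"wz":0},
    {"tx":0,"ty":0,"tz":-2,"wx":0,"wy":0,"wz":0},
    {"tx":0,"ty":0,"tz":0,"wx":0,"wy":0,"wz":0},
  ],
)

```text
time: 33.05
ee_pos: [0.5484, 0.0855, 0.0409]
eef_rot: [0.0, 0.712, 0.702, 0.0]
wrist_force: [0.3, 0.9, -0.5]
gripper_width: 0.398
```

Call:
step_arm(
  series=[
    {"tx":0,"ty":0,"tz":-2,"wx":0,"wy":0,"wz":0},
    {"tx":0,"ty":0,"tz":-1,"wx":0,"wy":0,"wz":0},
    {"tx":0,"ty":0,"tz":0,"wx":0,"wy":0,"wz":0},
  ],
)

```text
time: 33.42
ee_pos: [0.5483, 0.0855, 0.0377]
eef_rot: [0.0, 0.712, 0.702, 0.0]
wrist_force: [-0.6, -0.5, -0.4]
gripper_width: 0.396
```

Call:
step_arm(
  series=[
    {"tx":0,"ty":0,"tz":-1,"wx":0,"wy":0,"wz":0},
    {"tx":0,"ty":0,"tz":0,"wx":0,"wy":0,"wz":0},
  ],
)

```text
time: 33.67
ee_pos: [0.5484, 0.0855, 0.0376]
eef_rot: [0.0, 0.712, 0.702, 0.0]
wrist_force: [-3.0, -0.7, 4.9]
gripper_width: 0.398
```

Contact. I'll release, retreat and check all four.

Call:
step_arm(
  series=[
    {"tx":0,"ty":0,"tz":0,"wx":0,"wy":0,"wz":0},
    {"tx":0,"ty":0,"tz":0,"wx":0,"wy":0,"wz":0},
    {"tx":0,"ty":0,"tz":0,"wx":0,"wy":0,"wz":0},
  ],
  jaw=0.55,
)

```text
time: 34.05
ee_pos: [0.5482, 0.0855, 0.0363]
eef_rot: [-0.0, 0.712, 0.702, -0.0]
wrist_force: [-1.0, 1.0, 1.3]
gripper_width: 0.548
```

Call:
step_arm(
  series=[
    {"tx":0,"ty":0,"tz":15,"wx":0,"wy":0,"wz":0},
    {"tx":0,"ty":0,"tz":30,"wx":0,"wy":0,"wz":0},
    {"tx":0,"ty":0,"tz":50,"wx":0,"wy":0,"wz":0},
    {"tx":0,"ty":0,"tz":50,"wx":0,"wy":0,"wz":0},
    {"tx":0,"ty":0,"tz":20,"wx":0,"wy":0,"wz":0},
  ],
)

```text
time: 34.67
ee_pos: [0.5494, 0.0856, 0.2066]
eef_rot: [0.002, 0.712, 0.702, 0.003]
wrist_force: [0.3, 0.3, -0.5]
gripper_width: 0.551
```

Call:
step_arm(
  series=[
    {"tx":-20,"ty":-50,"tz":10,"wx":0,"wy":0,"wz":0},
    {"tx":-30,"ty":-50,"tz":10,"wx":0,"wy":0,"wz":0},
    {"tx":-30,"ty":-50,"tz":0,"wx":0,"wy":0,"wz":0},
    {"tx":-20,"ty":-30,"tz":0,"wx":0,"wy":0,"wz":0},
    {"tx":0,"ty":0,"tz":0,"wx":0,"wy":0,"wz":0},
  ],
)

```text
time: 35.3
ee_pos: [0.4473, -0.096, 0.2213]
eef_rot: [-0.0, 0.713, 0.701, -0.0]
wrist_force: [-0.1, 0.6, -0.0]
gripper_width: 0.549
```

```bash
python3 - <<'E'
from h import *
d=ctrl.get_image("top");P=cloud(d);im=d["img"][:,:,::-1];cv2.imwrite("pics/t20.png",cv2.resize(im[150:240,165:345],None,fx=4,fy=4,interpolation=cv2.INTER_CUBIC))
e=ctrl.get_image("scene")["img"][:,:,::-1];cv2.imwrite("pics/s20.png",cv2.resize(e[190:290,330:490],None,fx=5,fy=5,interpolation=cv2.INTER_CUBIC))
c,s=np.cos(np.radians(-.8)),np.sin(np.radians(-.8))
for n,y,lo in(("hut",.12,.05),("lh",.04,.05),("boat",-.04,.038),("slip",-.12,.036)):
    x0=.5497-s*y;y0=.2053+c*y
    m=((P[...,2]>lo)&(P[...,2]<.13)&(abs(P[...,0]-x0)<.04)&(abs(P[...,1]-y0)<.03));q=P[m]
    f=fit(q);v=f["c"]-[.5497,.2053];print(n,f,np.nanmax(q[:,2]).round(4),"rack frame mm",(1000*np.array([c*v[0]+s*v[1],-s*v[0]+c*v[1]])).round(1))
E
```

```text
hut {'yaw': np.float64(0.0), 'c': array([0.5502, 0.3268]), 'dx': np.float64(0.0467), 'dy': np.float64(0.0367)} 0.0961 rack frame mm [ -1.2 121.5]
lh {'yaw': np.float64(15.75), 'c': array([0.5493, 0.2463]), 'dx': np.float64(0.0315), 'dy': np.float64(0.0316)} 0.1145 rack frame mm [-1. 41.]
boat {'yaw': np.float64(-2.0), 'c': array([0.5496, 0.1658]), 'dx': np.float64(0.0692), 'dy': np.float64(0.0344)} 0.0734 rack frame mm [  0.5 -39.5]
slip {'yaw': np.float64(-2.5), 'c': array([0.5475, 0.0874]), 'dx': np.float64(0.0721), 'dy': np.float64(0.0355)} 0.06 rack frame mm [  -0.6 -117.9]
```

View pics/t20.png

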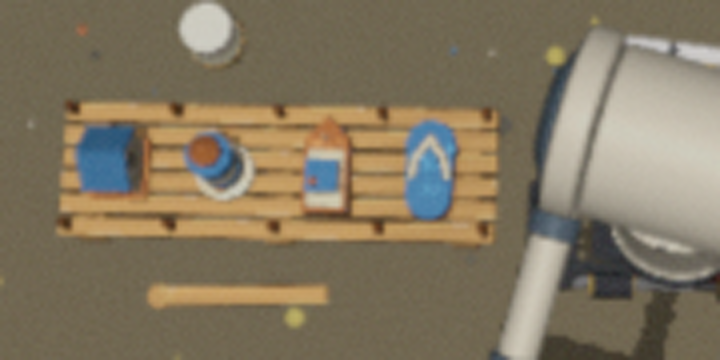

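View pics/s20.png

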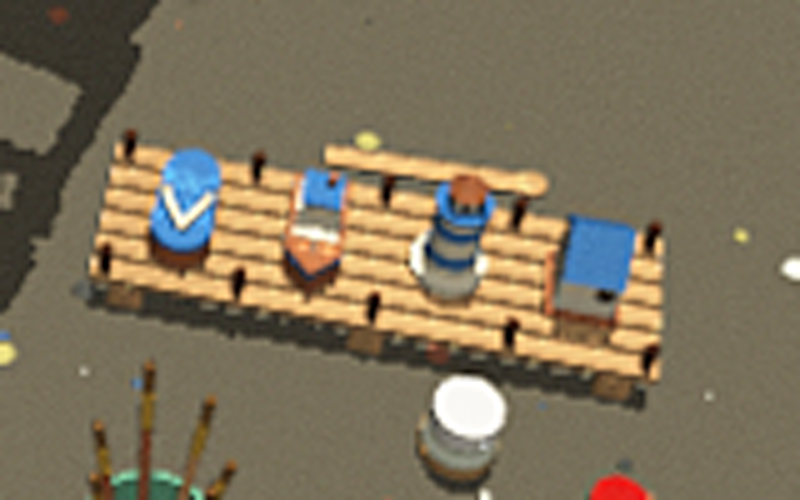

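All four stand upright and centred in the right order. From the top crop, left to right: hut (108,160), lighthouse (222,165), boat (327,170), slipper (430,170). The arm is clear, so I'll hand in.

```bash
python3 -c "
from cell import ctrl
print(ctrl.close_job())"
```

```text
the job is handed in; nothing more can be done
None
```

All four souvenirs are on the drying rack in their jig order, left to right: hut, lighthouse, boat, blue slipper. I lowered each one until it touched the slats, then let go, and handed the job in at about 35 s. I left the green and yellow slippers alone.

- **Last checks:** the overhead camera put every piece within about 2.5 mm of the middle of its place. Hut, boat and slipper were within about 2° of the rack's direction. All stood upright by eye in two views, and the arm was clear of everything.
- **What went less smoothly:** the first grip on the lighthouse stopped wider than expected, probably on its gallery, so I gripped it again lower down. It read about the same width there too, but it lifted and held firmly. The cameras disagreed by 1–4 mm on the rack and the souvenirs, well inside the 15 mm tolerance.

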